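# Let down the ratcheted spice rack and load its tins

### The arm

A 6-joint arm with a two-finger parallel gripper is mounted at the origin on the work surface. World frame = base frame: x ahead of the robot, y to its left, z up, the work surface at z = 0. Lengths are in mm, angles in rad, forces in N, time in s.
With the tool pointing down it reaches from about 300 to 775 mm from the base axis. Payload 14.6 kg.
Tool frame: the origin (TCP) lies on the centre line of the jaws, within the pads' length; the fingertips stand 22 mm ahead of it and the grasp point (between the pads) lies 3 mm ahead of it (manip.tcp_to_tips is the distance from the TCP to the fingertips, in mm); z points along the fingers, y is the direction in which the jaws open and shut (so a half turn about z gives the same grasp; the last joint's range is limited). The gripper opens to 94 mm and grips with 3 to 60 N. Pads are 16 mm wide; open, the fingers measure 119 mm over their backs; the gripper's body (75 mm by 177 mm) begins 78 mm behind the grasp point.
Start: joints at [1.249, 0.3, 1.521, -0, 1.321, -0.067], TCP at [138.626, 532.233, 227.446] pointing down, gripper open.
Joint ranges: [-3.03, 3.03], [-0.79, 2.21], [0.23, 2.52], [-1.04, 4.18], [0, 3.07], [-2.55, 2.55]. Speed limits (rad/s): [2.22, 2.22, 2.57, 3.14, 3.14, 3.14].

### API

Orientations are given as [roll, pitch, yaw] about the fixed x, y, z axes, in that order (R = Rz(yaw) Ry(pitch) Rx(roll)).
In Python, from cell import manip, vision, workorder gives the robot as it stands.
- The arm moves only by the tool carry_out, never from a script. Its argument "deltas" is a list of rows, each a list of 3 entries, a list of its own where there are three numbers: the shift along the tool's x, y, z in cm, then the turn about the tool's z in degrees, then the opening, from 0 (shut) to 1 (fully open). A call has 1 to 20 rows; each row shifts and turns the commanded pose from where the row before left it, along the tool's axes as they then stand; what a row does not reach is not made up. A row lasts 1/12 s, in which the tool goes at most 41.7 mm and 7.16 degrees, less where a joint would pass 70% of its speed; a pose out of reach is approached as far as the arm can. A call with a gripper value outside its range is refused whole. The fingers move at their own pace and stop on an object; "grip_force" is the grip in N (left out, the last holds). Time passes only in rows, so rows that do not move let the fingers close. It gives the time, the measured TCP pose, the force and the opening at its end, in the units of the state.
- manip.read_state(): the state, without advancing time (a new reading comes with each control period).
- vision.camera(name): name is "side" or "top"; returns (picture, depth): 420x560x3 uint8, red, green, blue; 420x560 float32, mm along the optical axis (not along the pixel's ray), 0 where there is no reading.
- vision.calibration(name): a dict with "mtx" (3x3 intrinsics, pixels), "distortion" ([k1, k2, p1, p2, k3] as OpenCV has them; the pictures are not rectified), "eye" and "orientation" of the camera in the world. Camera axes: x right, y down, z forward; pixel columns grow to the right and rows downward; lengths in mm; the calibration is good to about 2 mm. A picture is of the moment at which its call begins. calibration takes no time and is no camera call.
- workorder.sign_off(): hands the job in, once; it reports no verdict.
The state is a dict: "clock": time; "joints": joint angles; "qd": joint speeds; "effort": joint torques, N m; "eef_pos": TCP position; "eef_rot": TCP orientation; "wrist_force": force on the tool from outside, world axes, zero at the start; "moment": the same for the moment, N m; "finger_gap": finger opening in mm.
Only numpy, scipy, OpenCV 4.12 (cv2) and the standard library are available. Lean on these libraries where they do the work, as an engineer would, in place of code of your own. Each camera call takes 0.05 s, during which the arm holds its last target.

### The job

The tilting spice rack on the plating counter was left wound up for cleaning. Take its pawl by the black handle, lift it clear of the toothed wheel and keep it lifted until the tray has turned all the way back down onto its rest, then drop the pawl back into the teeth. Then set every spice tin from the counter, lid up, onto the sloped tray, each sliding down until it rests against the back stop at the low end, and leave the pan, bowl, bottle and spoon alone.

Things in the scene. Friction and masses are not known exactly. Their poses are not given: they have to be found in the camera images.
- tray (a joint): Angle (rad) of tray, drum and toothed wheel, one rigid piece: 0 = down on its rest, the floor sloping 0.30 rad down, away from the robot at rack yaw 0; grows as the low end rises; at most 1.4. Starts wound up, held by the pawl at about 0.58, 0.9 or 1.2 (in the first 3 s it may sink up to 0.31 until a tooth catches). Pawl lifted, it sinks by its weight, damped, in up to 12 s.
- pawl (a joint): Angle (rad) of the brass pawl about its pivot: 0 = down, fully between two teeth; grows as nose and handle rise; above 0.15 it is clear of the teeth; at most 0.8. Let go, it falls back by its own weight (0.14 kg). Lifting it out of a loaded tooth takes about 3 to 8 N at the handle.
- pawl_handle (a point): Middle of the free part of the pawl's handle: a level black round bar, 12 mm thick, 50 mm long, sticking out sideways (rack -y) from the pawl's nose on the side away from the tray; 21 mm from its free end, about 174 mm above the counter, air all round it. Its y axis runs along the bar towards the tray. It moves on a circle of radius 60 mm about point pawl_pivot.
- pawl_pivot (a point): Point on the pawl's level pivot axis (along rack y) beyond the handle point (rack +x), fixed, 170 mm above the counter. Axes are the rack's: z up, y along the drum towards the tray, x level, away from the robot at yaw 0, the way the lowered tray slopes down. A 6 mm steel bracket 46 to 52 mm to its +y carries the pivot, top 184 mm above the counter.
- drum (a point): Centre of the toothed wheel, on the drum's axis, 110 mm above the counter; axes as pawl_pivot. The dark steel wheel is 104 mm over its 20 teeth (0.314 rad each, 11 mm high), 10 mm thick, at the right end of the tray (rack -y); the drum is a 44 mm bar along the axis under the tray's high end. The wheel can turn up freely; the pawl stops it turning back.
- tray_stop (a point): Foot of the back stop on the tray floor, midway along it; turns with the tray: x down the slope into the stop, y along the stop, z square out of the floor. Floor from x = -0.176 (open, no lip) to the stop's face x = 0; stop 26 mm high; side walls at y = +-0.15, 16 mm high. Polished floor: a tin let go slides down, else push it lightly. A tin at the stop has its origin at x = -0.025, z = 0.
- tin1: Round squat steel spice tin with a flat lid, 50 mm across, 40 mm high, about 0.12 kg; origin at the centre of its underside, z up through the lid. Stands on the counter right of the rack; tins are alike, go in any order, anywhere along the stop; 3 to 5 are present.
- tin2: Round squat steel spice tin with a flat lid, 50 mm across, 40 mm high, about 0.12 kg; origin at the centre of its underside, z up through the lid. Stands on the counter right of the rack; tins are alike, go in any order, anywhere along the stop; 3 to 5 are present.
- tin3: Round squat steel spice tin with a flat lid, 50 mm across, 40 mm high, about 0.12 kg; origin at the centre of its underside, z up through the lid. Stands on the counter right of the rack; tins are alike, go in any order, anywhere along the stop; 3 to 5 are present.
- tin4: Round squat steel spice tin with a flat lid, 50 mm across, 40 mm high, about 0.12 kg; origin at the centre of its underside, z up through the lid. Stands on the counter right of the rack; tins are alike, go in any order, anywhere along the stop; 3 to 5 are present.
- tin5: Round squat steel spice tin with a flat lid, 50 mm across, 40 mm high, about 0.12 kg; origin at the centre of its underside, z up through the lid. Stands on the counter right of the rack; tins are alike, go in any order, anywhere along the stop; 3 to 5 are present.
- pan: Bystander: open rectangular steel pan 110 x 90 x 60 mm beyond the work; origin under its centre.
- bowl: Bystander: white bowl 120 mm across, 50 mm high; origin under its centre.
- oil: Bystander: clear bottle 56 mm across, 170 mm tall; origin under its centre.
- spoon: Bystander: steel spoon lying on the counter.

How it is judged:
By the outcome, as a careful person would: the job done as asked, in the order asked, and still so for the second after the job is handed in, with the robot touching nothing.
Of tin1, tin2, tin3, tin4, tin5 only 3 to 5 are there at a start; the rules pass over those that are not, and their reading is None.
At some moment in a run one of tin1, tin2, tin3, tin4, tin5 may be knocked a few centimetres aside while the robot is not near it.
Once in a run the grip may slacken for a moment while it holds something.
It also fails if it takes over 210 s, if anything falls off the work surface, if the arm or the gripper's body presses on something with over 40 N, if the wrist force passes 120 N, or if a joint passes its speed limit or range.

## Working session

There is one attempt and no reset: what is moved stays moved. The work goes in short steps, Python scripts to look and compute and a tool call to move; the robot and the scene stay as the last step left them, time stands still between calls to the robot, and variables do not carry over. Pictures are saved under pics/ and viewed, and the job is handed in when it is done.

Besides the shell and the picture viewer there is one more tool, called as name(argument=value, ...) on one line, values as JSON. carry_out: Moves the arm, as the interface text tells. Its arguments: {"type":"object","properties":{"deltas":{"type":"array","items":{"type":"array"}},"grip_force":{"type":"number"}},"required":["deltas"]}

```bash
ls -la; mkdir -p pics; cat > h.py <<'E'
import numpy as np, cv2
from scipy.spatial.transform import Rotation as R
from cell import manip, vision, workorder
def cam(n):
    p,d=vision.camera(n); c=vision.calibration(n); return p,d,c
def save(p,name): cv2.imwrite('pics/'+name+'.png',cv2.cvtColor(p,cv2.COLOR_RGB2BGR))
def rotm(c):
    o=np.array(c['orientation'],float)
    return o if o.shape==(3,3) else R.from_euler('xyz',o).as_matrix()
def cloud(d,c):
    h,w=d.shape
    v,u=np.mgrid[0:h,0:w]
    pts=np.stack([u.ravel(),v.ravel()],1).astype(np.float64)[:,None]
    n=cv2.undistortPoints(pts,np.array(c['mtx'],float),np.array(c['distortion'],float))[:,0]
    z=d.ravel()
    P=np.c_[n*z[:,None],z]@rotm(c).T+np.array(c['eye'])
    P[z<=0]=np.nan
    return P.reshape(h,w,3)
def proj(X,c):
    X=(np.atleast_2d(X)-np.array(c['eye']))@rotm(c)
    return cv2.projectPoints(X,np.zeros(3),np.zeros(3),np.array(c['mtx'],float),np.array(c['distortion'],float))[0][:,0]
E
python3 - <<'E'
from h import *
for n in('top','side'):
    p,d,c=cam(n); save(p,n+'0'); np.savez('/tmp/'+n+'0.npz',p=p,d=d); print(c)
print(manip.read_state())
E
```

```text
total 12
drwxr-xr-x  3 agent agent 4096 Dec  7 06:55 .
drwxr-xr-x 23 root  root  4096 Dec  7 06:55 ..
drwxr-xr-x  2 agent agent 4096 Dec  7 06:55 pics
{'mtx': array([[470.28262179,   0.        , 273.05235427],
       [  0.        , 470.28262179, 210.15259041],
       [  0.        ,   0.        ,   1.        ]]), 'distortion': array([0.01795771, 0.        , 0.        , 0.        , 0.        ]), 'eye': array([ 464.03907151,   -7.38107053, 1266.54970196]), 'orientation': array([-3.02459904,  0.017535  , -1.58994634])}
{'mtx': array([[497.88950316,   0.        , 285.02763015],
       [  0.        , 497.88950316, 209.17443518],
       [  0.        ,   0.        ,   1.        ]]), 'distortion': array([0.02703351, 0.        , 0.        , 0.        , 0.        ]), 'eye': array([-311.25412398, -849.29576835,  843.7006396 ]), 'orientation': array([-2.08815034,  0.00794894, -0.82218165])}
{'clock': 0.1, 'joints': array([ 1.24939558e+00,  3.00422995e-01,  1.52148322e+00, -9.72788461e-06,
        1.32066776e+00, -6.66064830e-02]), 'qd': array([ 0.0005122 ,  0.00052745, -0.00087216,  0.00042863,  0.00112136,
        0.00109793]), 'effort': array([ 2.75064049e-03, -5.32645833e+01, -3.53280973e+01,  7.09920796e-02,
        2.35831324e-02, -5.65484333e-05]), 'eef_pos': array([138.57352045, 532.0593516 , 226.95409274]), 'eef_rot': array([-3.14061287e+00, -5.59125862e-05,  2.88680078e+00]), 'wrist_force': array([ 0.19029999,  0.67025437, -0.73486598]), 'moment': array([ 0.01279252,  0.00403407, -0.00827214]), 'finger_gap': 93.78974706548358}
```

View pics/top0.png

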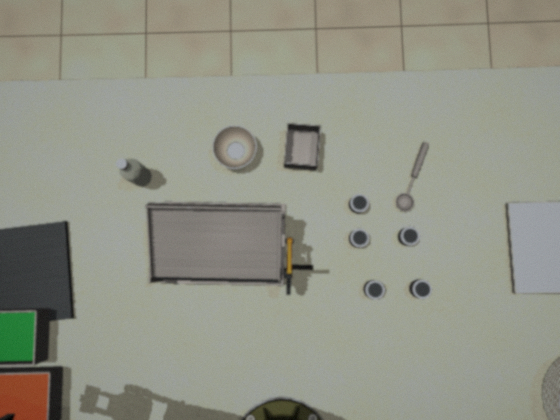

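View pics/side0.png

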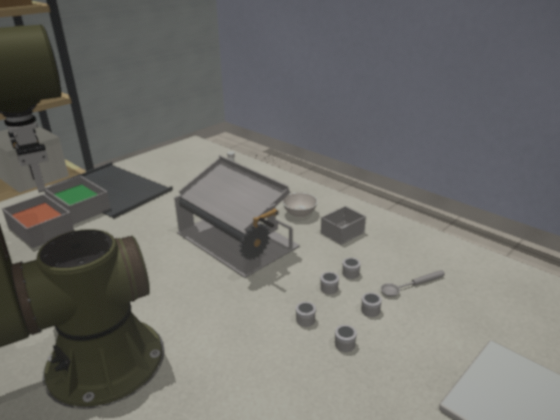

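```bash
python3 - <<'E'
from h import *
for n in('top','side'):
    z=np.load('/tmp/'+n+'0.npz'); c=vision.calibration(n)
    P=cloud(z['d'],c)
    print(n,'tcp px',proj([138,532,227],c),'base',proj([0,0,0],c))
    L={'top':[(360,203),(359,238),(409,236),(375,289),(420,288),(405,202),(310,268),(289,240),(289,285),(152,207),(280,207),(280,280),(154,280),(215,245),(450,250),(303,147),(236,150),(50,340)],
       'side':[(352,265),(329,281),(372,302),(306,313),(345,337),(265,215),(258,240),(288,192),(180,205),(225,160),(30,150)]}[n]
    for u,v in L: print((u,v),np.round(P[v,u],0))
    p=cv2.resize(z['p'][130:330,130:450],None,fx=2.5,fy=2.5,interpolation=cv2.INTER_CUBIC) if n=='top' else cv2.resize(z['p'][140:360,160:400],None,fx=2.7,fy=2.7,interpolation=cv2.INTER_CUBIC)
    save(p,n+'0z')
E
```

```text
top tcp px [[ 29.49908892 426.11790097]] base [[282.36140659 449.11890407]]
(360, 203) [ 623. -217.   39.]
(359, 238) [ 531. -211.   40.]
(409, 236) [ 534. -340.   39.]
(375, 289) [ 400. -245.   44.]
(420, 288) [ 400. -361.   37.]
(405, 202) [ 627. -343.    5.]
(310, 268) [457. -73. 183.]
(289, 240) [522. -26. 180.]
(289, 285) [418. -24. 146.]
(152, 207) [600. 281. 219.]
(280, 207) [596.  -7. 206.]
(280, 280) [426.  -3.   5.]
(154, 280) [434. 310.  89.]
(215, 245) [515. 147. 164.]
(450, 250) [ 497. -458.   -3.]
(303, 147) [786. -74.   1.]
(236, 150) [781. 110.   5.]
(50, 340) [281. 606.  -0.]
side tcp px [[ 35.88323394 178.2985181 ]] base [[104.42889871 360.14005774]]
(352, 265) [ 616. -228.   41.]
(329, 281) [ 518. -226.   41.]
(372, 302) [ 524. -355.   41.]
(306, 313) [ 383. -263.   43.]
(345, 337) [ 386. -377.   38.]
(265, 215) [483. -32. 179.]
(258, 240) [451. -35. 117.]
(288, 192) [591. -16. 200.]
(180, 205) [438. 291. 107.]
(225, 160) [600. 259. 212.]
(30, 150) [116. 448. 343.]
```

View pics/top0z.png

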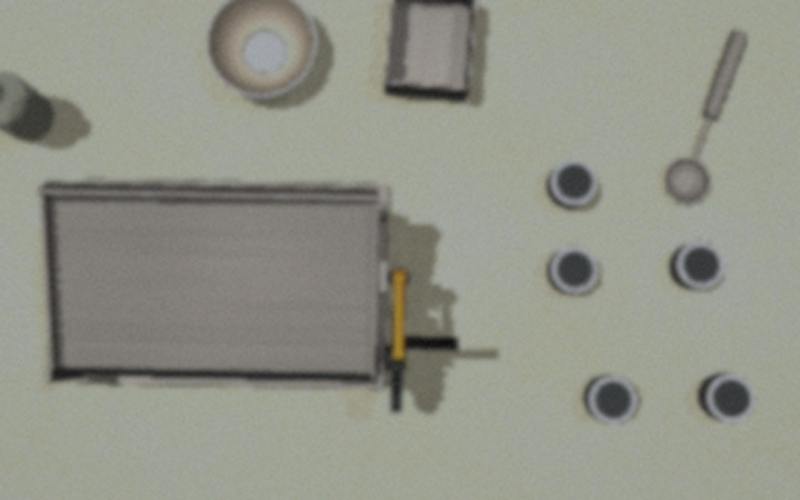

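View pics/side0z.png

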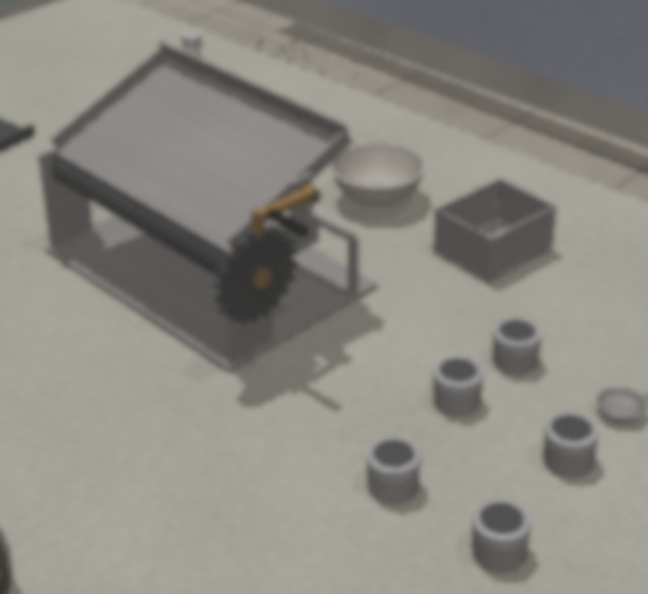

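```bash
python3 - <<'E'
from h import *
for n in('top','side'):
    z=np.load('/tmp/'+n+'0.npz'); c=vision.calibration(n); p=z['p'].astype(int)
    P=cloud(z['d'],c); X=P.reshape(-1,3); C=p.reshape(-1,3)
    ok=np.isfinite(X[:,0])
    m=ok&(X[:,0]>465)&(X[:,0]<575)&(X[:,1]>30)&(X[:,1]<250)&(X[:,2]>80)&(X[:,2]<250)
    A=np.c_[X[m,:2],np.ones(m.sum())]
    for _ in range(3):
        s,*_=np.linalg.lstsq(A,X[m,2],rcond=None); r=X[m,2]-A@s; mm=abs(r)<6; 
    s,*_=np.linalg.lstsq(A[mm],X[m,2][mm],rcond=None)
    print(n,'plane',s,'yaw',np.arctan2(s[1],s[0]),'slope ang',np.arctan(np.hypot(*s[:2])),r.std())
    m=ok&(X[:,0]>380)&(X[:,0]<560)&(X[:,1]>-110)&(X[:,1]<-12)&(X[:,2]>140)&(X[:,2]<215)
    idx=np.where(m)[0]
    if n=='top':
        for i in idx[::1]:
            v,u=divmod(i,560)
            if X[i,1]<-15: print((u,v),np.round(X[i]),C[i])
    # counter plane & tins
    m=ok&(abs(X[:,2])<15)&(X[:,0]>350)&(X[:,0]<650)&(X[:,1]<-120)&(X[:,1]>-500)
    print('counter z',np.nanmedian(X[m,2]))
E
```

```text
top plane [ 3.75827404e-01 -1.35426090e-02 -3.06414926e+01] yaw -0.03601853381000834 slope ang 0.3597095811524523 2.1010662271515885
(np.int64(288), np.int64(238)) [527. -24. 177.] [118  88  46]
(np.int64(289), np.int64(238)) [527. -26. 175.] [122  90  45]
(np.int64(290), np.int64(238)) [527. -29. 175.] [121  90  46]
(np.int64(291), np.int64(238)) [527. -31. 174.] [117  93  54]
(np.int64(292), np.int64(238)) [527. -33. 173.] [106  92  68]
(np.int64(285), np.int64(239)) [525. -17. 173.] [85 84 77]
(np.int64(286), np.int64(239)) [525. -19. 175.] [82 71 57]
(np.int64(287), np.int64(239)) [525. -22. 169.] [107  81  45]
(np.int64(288), np.int64(239)) [524. -24. 178.] [128  93  38]
(np.int64(289), np.int64(239)) [525. -26. 174.] [142 103  39]
(np.int64(290), np.int64(239)) [524. -29. 176.] [139 101  42]
(np.int64(291), np.int64(239)) [524. -31. 177.] [121  90  39]
(np.int64(292), np.int64(239)) [524. -33. 174.] [104  83  54]
(np.int64(293), np.int64(239)) [525. -36. 171.] [91 86 71]
(np.int64(294), np.int64(239)) [524. -38. 173.] [99 97 84]
(np.int64(285), np.int64(240)) [523. -17. 172.] [
[... 20798 characters left out ...]
7)) [413. -27. 148.] [90 93 84]
(np.int64(287), np.int64(288)) [411. -20. 147.] [62 66 62]
(np.int64(288), np.int64(288)) [411. -22. 149.] [46 51 47]
(np.int64(289), np.int64(288)) [411. -24. 151.] [60 63 57]
(np.int64(290), np.int64(288)) [411. -27. 149.] [96 99 90]
(np.int64(287), np.int64(289)) [409. -19. 145.] [63 65 61]
(np.int64(288), np.int64(289)) [409. -22. 147.] [50 51 51]
(np.int64(289), np.int64(289)) [409. -24. 146.] [61 63 60]
(np.int64(290), np.int64(289)) [409. -27. 146.] [ 99 100  92]
counter z -1.0068622617859546
side plane [ 3.68211755e-01 -1.12198852e-02 -2.85792290e+01] yaw -0.03046185897992003 slope ang 0.3529565808682193 2.0666512616315544
counter z 0.06340160075831136
```

```bash
cat >> h.py <<'E'
def plan(target,yaw=None,label=''):
    s=manip.read_state(); p=s['eef_pos']; rot=R.from_euler('xyz',s['eef_rot']).as_matrix()
    d=(np.array(target,float)-p)
    y0=np.arctan2(rot[1,0],rot[0,0]); 
    out='turn deg %.1f'%(-np.degrees((yaw-y0+np.pi)%(2*np.pi)-np.pi)) if yaw is not None else ''
    if yaw is not None:
        y=yaw; r2=np.array([[np.cos(y),np.sin(y),0],[np.sin(y),-np.cos(y),0],[0,0,-1]])
        print(label,'after turn cm',np.round(r2.T@d/10,2),end=' ')
    print(label,'now cm',np.round(rot.T@d/10,2),out,'| t %.2f pos %s F %s gap %.1f'%(s['clock'],np.round(p,1),np.round(s['wrist_force'],1),s['finger_gap']))
E
```

carry_out(deltas=[[[0, 0, -1], 7, 0.5], [[0, 0, -1], 7, 0.5], [[0, 0, -1], 7, 0.5], [[0, 0, -1], 7, 0.5], [[0, 0, -1], 7, 0.5], [[0, 0, -1], 7, 0.5], [[0, 0, -1], 7, 0.5], [[0, 0, -1], 7, 0.5], [[0, 0, -1], 7, 0.5], [[0, 0, -1], 7, 0.5], [[0, 0, -1], 7, 0.5], [[0, 0, 0], 0, 0.5], [[0, 0, 0], 0, 0.5]])

```text
clock: 1.18
eef_pos: [138.6, 532.2, 337.2]
eef_rot: [3.142, -0.0, 1.547]
wrist_force: [-0.6, 0.3, -0.5]
finger_gap: 47.2
```

```bash
python3 - <<'E'
from h import *
plan([460,-57,300],1.538)
# side refine of handle: dark pixels 
p,d,c=cam('side'); P=cloud(d,c)
print('predicted handle px side',proj([[460,-78,176],[460,-57,176],[460,-34,176]],c))
save(cv2.resize(p[170:260,220:320],None,fx=7,fy=6,interpolation=cv2.INTER_CUBIC),'side1z')
E
```

```text
after turn cm [-57.84  34.05   3.72]  now cm [-58.14  33.54   3.72] turn deg 0.5 | t 1.18 pos [138.6 532.2 337.2] F [-0.6  0.3 -0.5] gap 47.2
predicted handle px side [[271.45374299 225.33826332]
 [265.6476558  222.49498785]
 [259.41575378 219.44341962]]
```

View pics/side1z.png

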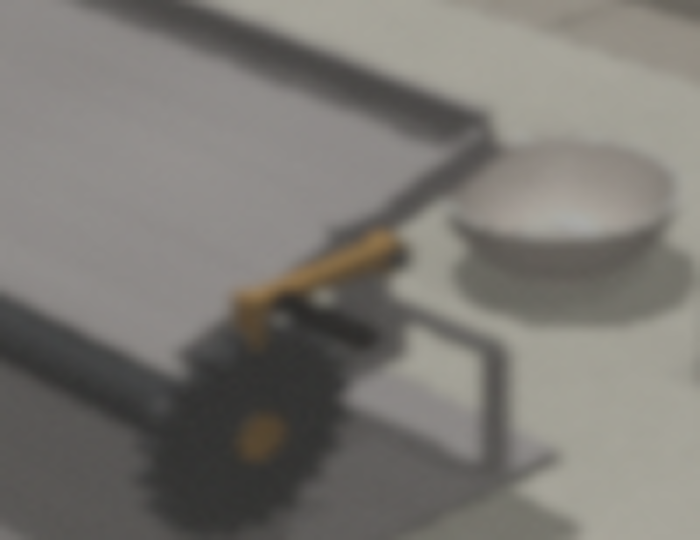

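carry_out(deltas=[[[0, 0, 0], 0.5, 0.4], [[-3, 1.8, 0], 0, 0.4], [[-3, 1.8, 0], 0, 0.4], [[-3, 1.8, 0], 0, 0.4], [[-3, 1.8, 0], 0, 0.4], [[-3, 1.8, 0], 0, 0.4], [[-3, 1.8, 0], 0, 0.4], [[-3, 1.8, 0], 0, 0.4], [[-3, 1.8, 0], 0, 0.4], [[-3, 1.8, 0], 0, 0.4], [[-3, 1.8, 0], 0, 0.4], [[-3, 1.8, 0], 0, 0.4], [[-3, 1.8, 0], 0, 0.4], [[-3, 1.8, 0], 0, 0.4], [[-3, 1.8, 0], 0, 0.4], [[-3, 1.8, 0], 0, 0.4], [[-3, 1.8, 0], 0, 0.4], [[-3, 1.8, 0], 0, 0.4], [[-3, 1.8, 0], 0, 0.4], [[-3, 1.4, 0], 0, 0.4]])

```text
clock: 2.9
eef_pos: [456.1, -51.6, 336.7]
eef_rot: [-3.141, -0.0, 1.536]
wrist_force: [0.1, 0.9, -0.4]
finger_gap: 37.5
```

```bash
python3 - <<'E'
from h import *
plan([461,-58,178],1.538)
p,d,c=cam('side'); P=cloud(d,c)
s=manip.read_state()
print('tips px',proj(s['eef_pos']-[0,0,22],c))
save(p,'side2')
X=P.reshape(-1,3); m=(X[:,0]>475)&(X[:,0]<575)&(X[:,1]>60)&(X[:,1]<250)&(X[:,2]>80)&(X[:,2]<250)
A=np.c_[X[m,:2],np.ones(m.sum())]; print(np.linalg.lstsq(A,X[m,2],rcond=None)[0])
E
```

```text
after turn cm [-0.62  0.51 15.87]  now cm [-0.62  0.53 15.87] turn deg -0.1 | t 2.90 pos [456.1 -51.6 336.7] F [ 0.1  0.9 -0.4] gap 37.5
tips px [[262.82032905 174.47987543]]
[ 0.28592037 -0.00812428  7.83565047]
```

View pics/side2.png

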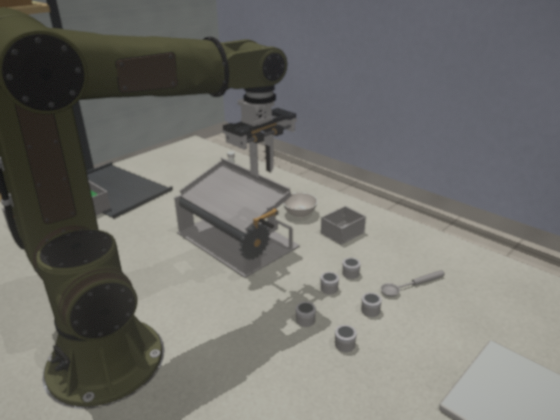

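carry_out(deltas=[[[-0.3, 0.2, 2], 0, 0.4], [[-0.3, 0.3, 2], 0, 0.4], [[0, 0, 2], 0, 0.4], [[0, 0, 2], 0, 0.4], [[0, 0, 2], 0, 0.4], [[0, 0, 2], 0, 0.4], [[0, 0, 1], 0, 0.4], [[0, 0, 1], 0, 0.4], [[0, 0, 1], 0, 0.4], [[0, 0, 0.9], 0, 0.4], [[0, 0, 0], 0, 0.4], [[0, 0, 0], 0, 0.4]])

```text
clock: 3.95
eef_pos: [460.4, -56.0, 178.5]
eef_rot: [-3.141, -0.0, 1.534]
wrist_force: [-1.8, -0.4, 0.5]
finger_gap: 37.4
```

```bash
python3 - <<'E'
from h import *
plan([461,-58,178],1.538)
p,d,c=cam('side')
save(cv2.resize(p[130:260,200:320],None,fx=6,fy=4.6,interpolation=cv2.INTER_CUBIC),'side3z')
E
```

```text
after turn cm [-0.2   0.07  0.05]  now cm [-0.2   0.07  0.05] turn deg -0.2 | t 3.95 pos [460.4 -56.  178.5] F [-1.8 -0.4  0.5] gap 37.4
```

View pics/side3z.png

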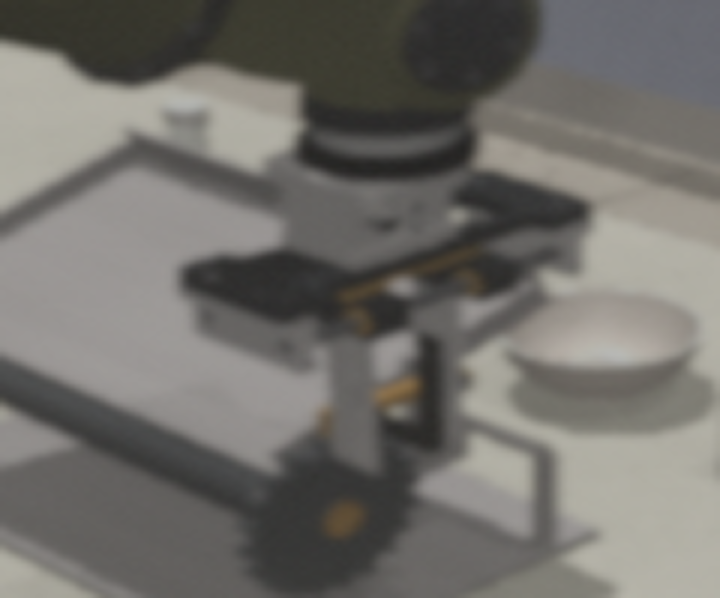

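carry_out(deltas=[[[-0.2, 0, 0], 0, 0.2], [[0, 0, 0], 0, 0.1], [[0, 0, 0], 0, 0], [[0, 0, 0], 0, 0], [[0, 0, 0], 0, 0], [[0, 0, 0], 0, 0], [[0, 0, 0], 0, 0]], grip_force=30)

```text
clock: 4.58
eef_pos: [459.9, -58.0, 178.6]
eef_rot: [-3.141, 0.0, 1.534]
wrist_force: [-6.0, -0.7, 4.1]
finger_gap: 11.0
```

carry_out(deltas=[[[0, 0, -0.3], 0, 0], [[0, 0, -0.3], 0, 0], [[0, 0.05, -0.3], 0, 0], [[0, 0.05, -0.3], 0, 0], [[0, 0.1, -0.3], 0, 0], [[0, 0.1, -0.3], 0, 0], [[0, 0.1, -0.3], 0, 0], [[0, 0.15, -0.3], 0, 0], [[0, 0.15, -0.2], 0, 0]], grip_force=30)

```text
clock: 5.33
eef_pos: [466.7, -58.2, 204.8]
eef_rot: [-3.14, 0.0, 1.534]
wrist_force: [-10.2, -1.6, 1.4]
finger_gap: 11.5
```

```bash
cat > tray.py <<'E'
from h import *
import sys
p,d,c=cam('side'); P=cloud(d,c); s=manip.read_state()
X=P.reshape(-1,3); m=(X[:,0]>475)&(X[:,0]<560)&(X[:,1]>80)&(X[:,1]<250)&(X[:,2]>20)&(X[:,2]<250)
A=np.c_[X[m,:2],np.ones(m.sum())]; k=np.linalg.lstsq(A,X[m,2],rcond=None)[0]
print('t',s['clock'],'theta',0.3+np.arctan(k[0]),k,'pos',s['eef_pos'].round(1),'F',s['wrist_force'].round(1),'gap',round(s['finger_gap'],1))
save(cv2.resize(p[130:260,180:320],None,fx=5.5,fy=4.6,interpolation=cv2.INTER_CUBIC),sys.argv[1])
E
python3 tray.py side4z
```

```text
t 5.3833 theta 0.533037226996617 [ 2.37349389e-01 -5.52437920e-03  2.92082024e+01] pos [466.7 -58.2 205. ] F [-8.3 -1.7  1.1] gap 11.1
```

View pics/side4z.png

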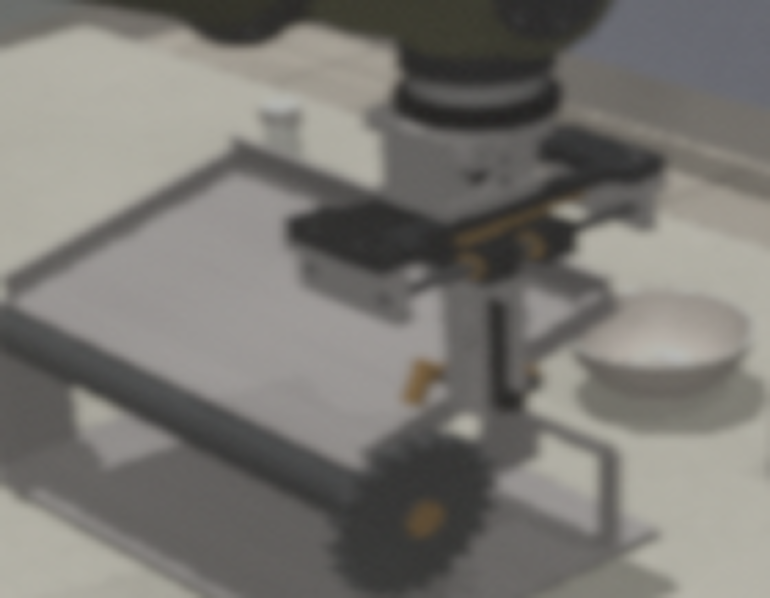

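carry_out(deltas=[[[0, -0.1, 0], 0, 0], [[0, 0, 0], 0, 0], [[0, 0, 0], 0, 0], [[0, 0, 0], 0, 0], [[0, 0, 0], 0, 0], [[0, 0, 0], 0, 0], [[0, 0, 0], 0, 0], [[0, 0, 0], 0, 0], [[0, 0, 0], 0, 0], [[0, 0, 0], 0, 0], [[0, 0, 0], 0, 0], [[0, 0, 0], 0, 0], [[0, 0, 0], 0, 0], [[0, 0, 0], 0, 0], [[0, 0, 0], 0, 0], [[0, 0, 0], 0, 0]], grip_force=30)

```text
clock: 6.72
eef_pos: [466.2, -58.2, 204.4]
eef_rot: [3.142, -0.0, 1.534]
wrist_force: [2.4, -1.6, -2.9]
finger_gap: 10.8
```

```bash
python3 tray.py side5z
```

```text
t 6.7667 theta 0.3692866260232951 [ 6.93977126e-02 -7.99725637e-04  1.04168091e+02] pos [466.3 -58.2 204.5] F [ 1.8 -1.5 -3.8] gap 11.2
```

carry_out(deltas=[[[0, 0, 0], 0, 0], [[0, 0, 0], 0, 0], [[0, 0, 0], 0, 0], [[0, 0, 0], 0, 0], [[0, 0, 0], 0, 0], [[0, 0, 0], 0, 0], [[0, 0, 0], 0, 0], [[0, 0, 0], 0, 0], [[0, 0, 0], 0, 0], [[0, 0, 0], 0, 0], [[0, 0, 0], 0, 0], [[0, 0, 0], 0, 0], [[0, 0, 0], 0, 0], [[0, 0, 0], 0, 0], [[0, 0, 0], 0, 0], [[0, 0, 0], 0, 0]])

```text
clock: 8.1
eef_pos: [466.2, -58.2, 204.5]
eef_rot: [3.142, 0.0, 1.534]
wrist_force: [2.5, -1.1, -4.3]
finger_gap: 10.6
```

```bash
python3 tray.py side6z
```

```text
t 8.15 theta 0.19432588114133492 [-1.06069239e-01  2.97024300e-03  1.83587175e+02] pos [466.2 -58.2 204.4] F [ 2.3 -2.  -3.7] gap 11.1
```

carry_out(deltas=[[[0, 0, 0], 0, 0], [[0, 0, 0], 0, 0], [[0, 0, 0], 0, 0], [[0, 0, 0], 0, 0], [[0, 0, 0], 0, 0], [[0, 0, 0], 0, 0], [[0, 0, 0], 0, 0], [[0, 0, 0], 0, 0], [[0, 0, 0], 0, 0], [[0, 0, 0], 0, 0], [[0, 0, 0], 0, 0], [[0, 0, 0], 0, 0], [[0, 0, 0], 0, 0], [[0, 0, 0], 0, 0], [[0, 0, 0], 0, 0], [[0, 0, 0], 0, 0]])

```text
clock: 9.48
eef_pos: [466.2, -58.2, 204.4]
eef_rot: [-3.142, -0.0, 1.534]
wrist_force: [3.9, -1.4, -4.8]
finger_gap: 11.0
```

```bash
python3 tray.py side7z
```

```text
t 9.5333 theta 0.0183331509929604 [-2.89359869e-01  6.87708276e-03  2.67003556e+02] pos [466.2 -58.2 204.5] F [ 3.2 -2.3 -4.3] gap 10.8
```

View pics/side7z.png

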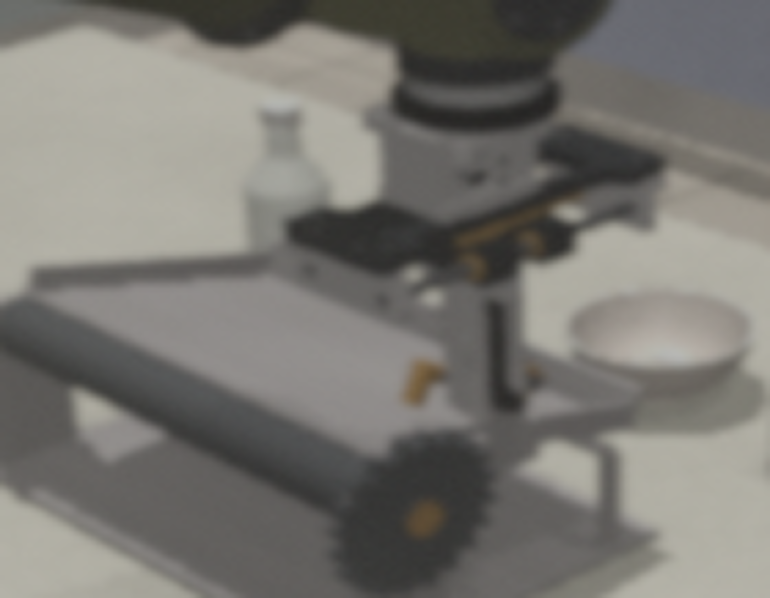

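Nearly down (θ≈0.02). Holding longer to confirm it has settled.

carry_out(deltas=[[[0, 0, 0], 0, 0], [[0, 0, 0], 0, 0], [[0, 0, 0], 0, 0], [[0, 0, 0], 0, 0], [[0, 0, 0], 0, 0], [[0, 0, 0], 0, 0], [[0, 0, 0], 0, 0], [[0, 0, 0], 0, 0], [[0, 0, 0], 0, 0], [[0, 0, 0], 0, 0], [[0, 0, 0], 0, 0], [[0, 0, 0], 0, 0], [[0, 0, 0], 0, 0], [[0, 0, 0], 0, 0], [[0, 0, 0], 0, 0], [[0, 0, 0], 0, 0]])

```text
clock: 10.87
eef_pos: [466.2, -58.2, 204.5]
eef_rot: [3.142, 0.0, 1.534]
wrist_force: [3.7, -2.7, -4.4]
finger_gap: 11.0
```

```bash
python3 tray.py side8z
```

```text
t 10.9167 theta 0.006304132615009728 [-3.02442234e-01  7.52833476e-03  2.72724505e+02] pos [466.2 -58.2 204.5] F [ 3.5 -2.7 -4.5] gap 11.1
```

carry_out(deltas=[[[0, 0, 0], 0, 0], [[0, 0, 0], 0, 0], [[0, 0, 0], 0, 0], [[0, 0, 0], 0, 0], [[0, 0, 0], 0, 0], [[0, 0, 0], 0, 0], [[0, 0, 0], 0, 0], [[0, 0, 0], 0, 0], [[0, 0, 0], 0, 0], [[0, 0, 0], 0, 0], [[0, 0, 0], 0, 0], [[0, 0, 0], 0, 0], [[0, 0, 0], 0, 0], [[0, 0, 0], 0, 0], [[0, 0, 0], 0, 0], [[0, 0, 0], 0, 0]])

```text
clock: 12.25
eef_pos: [466.2, -58.2, 204.4]
eef_rot: [3.142, 0.0, 1.534]
wrist_force: [3.0, -1.4, -4.9]
finger_gap: 11.3
```

```bash
python3 tray.py side9z
```

```text
t 12.3 theta 0.001807305665595671 [-3.07357109e-01  9.72584651e-03  2.74974339e+02] pos [466.2 -58.2 204.4] F [ 2.6 -1.4 -5.6] gap 11.4
```

carry_out(deltas=[[[0, 0, 0], 0, 0], [[0, 0, 0], 0, 0], [[0, 0, 0], 0, 0], [[0, 0, 0], 0, 0], [[0, 0, 0], 0, 0], [[0, 0, 0], 0, 0], [[0, 0, 0], 0, 0], [[0, 0, 0], 0, 0], [[0, 0, 0], 0, 0], [[0, 0, 0], 0, 0], [[0, 0, 0], 0, 0], [[0, 0, 0], 0, 0], [[0, 0, 0], 0, 0], [[0, 0, 0], 0, 0], [[0, 0, 0], 0, 0], [[0, 0, 0], 0, 0]])

```text
clock: 13.63
eef_pos: [466.2, -58.2, 204.5]
eef_rot: [3.142, 0.0, 1.534]
wrist_force: [3.3, -1.7, -4.5]
finger_gap: 11.2
```

```bash
python3 tray.py side10z
```

```text
t 13.6833 theta 0.0031104419123678118 [-3.05931438e-01  8.22920091e-03  2.74494858e+02] pos [466.3 -58.1 204.5] F [ 2.7 -2.4 -3.7] gap 10.7
```

carry_out(deltas=[[[0, -0.1, 0.3], 0, 0], [[0, -0.15, 0.3], 0, 0], [[0, -0.1, 0.3], 0, 0], [[0, -0.1, 0.3], 0, 0], [[0, -0.1, 0.3], 0, 0], [[0, -0.05, 0.3], 0, 0], [[0, 0, 0.3], 0, 0], [[0, 0, 0.3], 0, 0], [[0, 0, 0], 0, 0], [[0, 0, 0], 0, 0.05], [[0, 0, 0], 0, 0.1], [[0, 0, 0], 0, 0.15], [[0, 0, 0], 0, 0.25], [[0, 0, 0], 0, 0.4], [[0, 0, 0], 0, 0.4]])

```text
clock: 14.93
eef_pos: [460.2, -57.9, 180.5]
eef_rot: [-3.142, -0.0, 1.534]
wrist_force: [0.4, -0.7, -0.4]
finger_gap: 30.8
```

```bash
python3 tray.py side11z
```

```text
t 14.9833 theta 0.0038312819835379375 [-3.05143305e-01  9.46337726e-03  2.73964361e+02] pos [460.2 -57.9 180.5] F [0.3 0.2 0.1] gap 34.7
```

View pics/side11z.png

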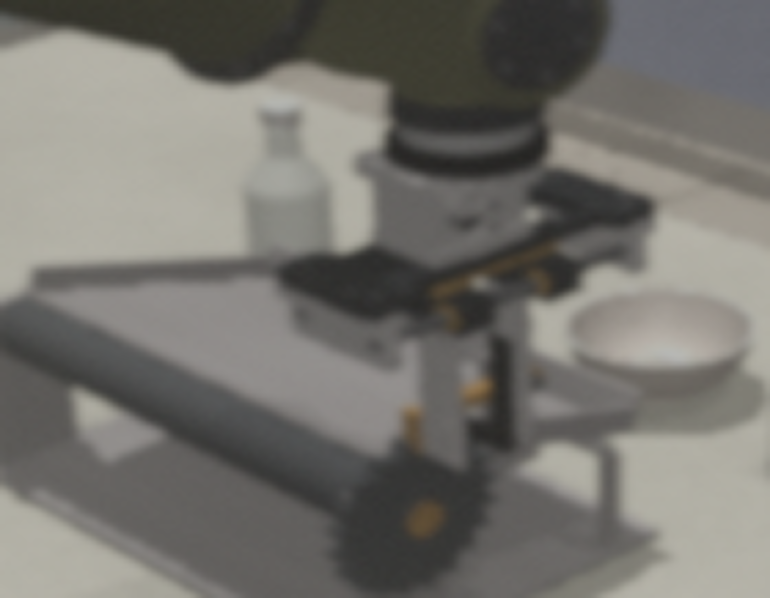

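carry_out(deltas=[[[0, 0, -2], 0, 0.4], [[0, 0, -3], 0, 0.4], [[0, 0, -3], 0, 0.4], [[0, 0, -3], 7, 0.5], [[0, 0, -2], 7, 0.9], [[0, 0, 0], 7, 0.9], [[0, 0, 0], 7, 0.9], [[0, 0, 0], 7, 0.9], [[0, 0, 0], 7, 0.9], [[0, 0, 0], 7, 0.9], [[0, 0, 0], 7, 0.9], [[0, 0, 0], 7, 0.9], [[0, 0, 0], 7, 0.9], [[0, 0, 0], 7, 0.9], [[0, 0, 0], 7, 0.9], [[0, 0, 0], 5.8, 0.9], [[0, 0, 0], 0, 0.9]])

```text
clock: 16.4
eef_pos: [460.2, -57.9, 310.5]
eef_rot: [3.142, 0.0, -0.038]
wrist_force: [0.2, -1.1, 0.8]
finger_gap: 84.3
```

```bash
cat > tins.py <<'E'
from h import *
import sys
name=sys.argv[1]
p,d,c=cam('top'); P=cloud(d,c); p2,d2,c2=cam('side'); P2=cloud(d2,c2)
save(p,name+'t'); save(p2,name+'s')
def find(P,x0=300,x1=720,y0=-520,y1=-100,z0=25,z1=55):
    m=(P[...,0]>x0)&(P[...,0]<x1)&(P[...,1]>y0)&(P[...,1]<y1)&(P[...,2]>z0)&(P[...,2]<z1)
    n,l,st,ce=cv2.connectedComponentsWithStats(m.astype(np.uint8))
    for i in range(1,n):
        if st[i,4]>=60:
            Q=P[l==i]; Q=Q[Q[:,2]>np.percentile(Q[:,2],50)-6]
            (a,b),r=cv2.minEnclosingCircle(Q[:,:2].astype(np.float32))
            print('  circ c %.0f %.0f r %.0f mean %s n %d'%(a,b,r,Q.mean(0).round(0),len(Q)))
print('top');find(P);print('side');find(P2)
plan([460,-58,300],-0.033)
if len(sys.argv)>2:
    X=P.reshape(-1,3)
    m=(X[:,0]>470)&(X[:,0]<590)&(X[:,1]>30)&(X[:,1]<260)&(X[:,2]>60)&(X[:,2]<180)
    A=np.c_[X[m,:2],np.ones(m.sum())]; print('floor top',np.linalg.lstsq(A,X[m,2],rcond=None)[0])
E
python3 tins.py a 1
```

```text
top
  circ c 623 -216 r 25 mean [ 623. -216.   39.] n 280
  circ c 534 -343 r 25 mean [ 534. -342.   39.] n 295
  circ c 532 -213 r 25 mean [ 532. -212.   39.] n 284
  circ c 398 -246 r 25 mean [ 398. -246.   39.] n 298
  circ c 398 -366 r 25 mean [ 398. -365.   39.] n 306
side
  circ c 624 -219 r 26 mean [ 622. -221.   39.] n 176
  circ c 535 -217 r 27 mean [ 531. -218.   39.] n 205
  circ c 536 -347 r 26 mean [ 533. -348.   39.] n 240
  circ c 399 -250 r 26 mean [ 397. -251.   39.] n 251
  circ c 397 -369 r 26 mean [ 396. -371.   39.] n 308
 after turn cm [-0.02  0.01  1.05]  now cm [-0.02  0.01  1.05] turn deg 0.2 | t 16.50 pos [460.2 -57.9 310.5] F [ 0.2 -0.1 -0.2] gap 84.5
floor top [-3.09180976e-01  1.43589719e-02  2.74291917e+02]
```

View pics/at.png

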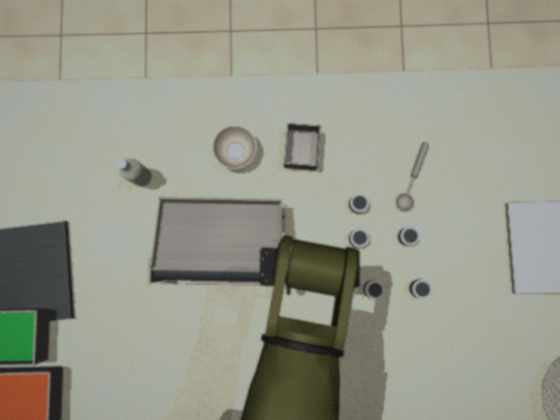

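View pics/as.png

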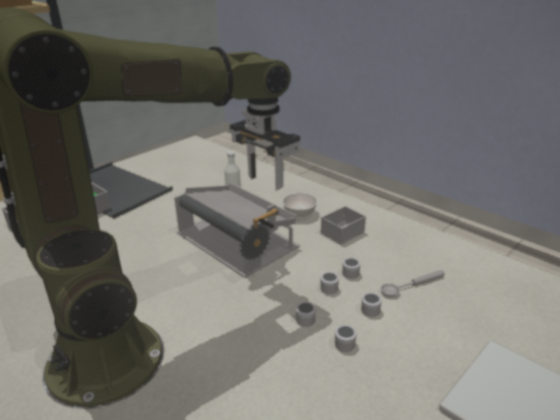

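```bash
python3 - <<'E'
from h import *
for n in('top','side'):
    p,d,c=cam(n); P=cloud(d,c); X=P.reshape(-1,3); X=X[np.isfinite(X[:,0])]
    h=X[:,2]-(274.3-0.309*X[:,0]+0.0144*X[:,1])
    m=(X[:,0]>590)&(X[:,0]<660)&(X[:,1]>20)&(X[:,1]<280)&(h>16)&(h<40)
    for y0,y1 in((20,80),(80,150),(150,220),(220,280)):
        q=X[m&(X[:,1]>y0)&(X[:,1]<y1)]
        if len(q): print(n,'stop',y0,len(q),np.percentile(q[:,0],[5,50,95]).round(0),q[:,2].mean().round(0),h[m].mean().round())
    m=(X[:,0]>480)&(X[:,0]<600)&(h>8)&(h<22)
    for y0,y1 in((-30,20),(270,330)):
        for x0,x1 in ((480,520),(520,560),(560,600)):
            k=m&(X[:,1]>y0)&(X[:,1]<y1)&(X[:,0]>x0)&(X[:,0]<x1)
            if k.sum()>3:print(n,'wall',y0,x0,k.sum(),np.percentile(X[k,1],[5,50,95]).round(0),X[k,2].mean().round(0))
    for y in (100,200):
        k=(abs(X[:,1]-y)<8)&(X[:,0]>400)&(X[:,0]<660)
        q=X[k]; q=q[np.argsort(q[:,0])]
        print(n,'profile',[(int(np.median(q[abs(q[:,0]-x)<3,0])),int(np.median(q[abs(q[:,0]-x)<3,2]))) for x in range(410,650,8) if (abs(q[:,0]-x)<3).any()])
E
```

```text
top stop 20 87 [622. 626. 630.] 105.0 24.0
top stop 80 84 [626. 628. 631.] 106.0 24.0
top stop 150 95 [628. 632. 635.] 106.0 24.0
top stop 220 71 [630. 634. 636.] 106.0 24.0
top wall -30 520 18 [-13.  -6.  -5.] 124.0
top wall -30 560 31 [-9. -9. -6.] 111.0
top wall 270 480 43 [299. 301. 304.] 139.0
top wall 270 520 42 [297. 299. 302.] 127.0
top wall 270 560 40 [296. 298. 301.] 115.0
top profile [(409, 1), (418, 6), (428, 113), (433, 124), (441, 129), (450, 131), (457, 133), (465, 131), (474, 129), (481, 127), (488, 124), (498, 121), (505, 119), (513, 116), (521, 114), (530, 111), (538, 108), (545, 107), (553, 102), (563, 103), (569, 98), (577, 97), (586, 95), (594, 93), (601, 90), (610, 87), (618, 85), (626, 102)]
top profile [(408, 0), (416, 0), (424, 7), (434, 118), (441, 127), (450, 131), (458, 134), (466, 132), (473, 129), (482, 129), (488, 125), (498, 122), (505, 121), (514, 118), (522, 115), (530, 113), (537, 110), (547, 107), (555, 104), (561, 104), (570, 100), (577, 99), (586, 95), (593, 93), (601, 91), (609, 88), (617, 86), (625, 87), (633, 108)]
side stop 20 52 [624. 628. 6
[... 402 characters left out ...]
299.] 113.0
side profile [(410, 0), (417, 4), (426, 7), (432, 116), (442, 127), (448, 10), (457, 130), (467, 10), (474, 9), (481, 9), (490, 8), (498, 9), (504, 65), (515, 117), (521, 116), (530, 112), (538, 110), (545, 108), (554, 105), (563, 102), (569, 101), (577, 98), (585, 95), (594, 94), (601, 91), (610, 87), (616, 85), (627, 99), (633, 107)]
side profile [(409, 0), (419, 2), (425, 7), (434, 108), (442, 124), (451, 127), (457, 129), (465, 9), (474, 8), (483, 67), (490, 9), (497, 65), (505, 8), (514, 63), (520, 114), (530, 113), (537, 111), (547, 108), (551, 108), (559, 105), (570, 102), (576, 100), (585, 97), (596, 94), (603, 91), (608, 90), (618, 86), (628, 96), (633, 102), (640, 104)]
```

```bash
python3 - <<'E'
from h import *
plan([533,-214.5,29],-0.04)
E
```

```text
after turn cm [ 7.9  15.35 28.15]  now cm [ 7.74 15.43 28.15] turn deg 0.6 | t 16.60 pos [460.2 -57.9 310.5] F [0.2 0.1 0.5] gap 84.7
```

carry_out(deltas=[[[1.1, 2.2, 2], 0.6, 0.9], [[1.1, 2.2, 3], 0, 0.9], [[1.1, 2.2, 3], 0, 0.9], [[1.1, 2.2, 3], 0, 0.9], [[1.1, 2.2, 3], 0, 0.9], [[1.2, 2.2, 3], 0, 0.9], [[1.2, 2.2, 3], 0, 0.9], [[0, 0, 2], 0, 0.9], [[0, 0, 2], 0, 0.9], [[0, 0, 2], 0, 0.9], [[0, 0, 1.5], 0, 0.9], [[0, 0, 0.6], 0, 0.9], [[0, 0, 0], 0, 0.9], [[0, 0, 0], 0, 0.9]])

```text
clock: 17.77
eef_pos: [532.9, -215.2, 30.0]
eef_rot: [3.141, -0.0, -0.043]
wrist_force: [-0.1, 0.2, 0.3]
finger_gap: 84.7
```

carry_out(deltas=[[[0, 0, 0], 0, 0.5], [[0, 0, 0], 0, 0.4], [[0, 0, 0], 0, 0.3], [[0, 0, 0], 0, 0.3], [[0, 0, 0], 0, 0.3], [[0, 0, 0], 0, 0.3], [[0, 0, -0.5], 0, 0.3]], grip_force=25)

```text
clock: 18.35
eef_pos: [532.2, -215.0, 33.9]
eef_rot: [-3.141, 0.001, -0.044]
wrist_force: [0.4, -0.1, -2.0]
finger_gap: 49.7
```

carry_out(deltas=[[[0, 0, -2.5], 0, 0.3], [[0, 0, -3], 0, 0.3], [[0, 0, -3], 0, 0.3], [[0, 0, -3], 0, 0.3], [[0, 0, -3], 0, 0.3], [[0, 0, -3], 0, 0.3], [[0, 0, -2.5], 0, 0.3], [[0, 0, -1.5], 0, 0.3], [[0, 0, 0], 0, 0.3]])

```text
clock: 19.1
eef_pos: [533.4, -215.5, 253.2]
eef_rot: [3.139, -0.005, -0.044]
wrist_force: [0.9, -0.6, -0.4]
finger_gap: 49.7
```

```bash
python3 - <<'E'
from h import *
plan([539,253,250],-0.042)
E
```

```text
after turn cm [ -1.41 -46.83   0.32]  now cm [ -1.48 -46.83   0.21] turn deg -0.1 | t 19.10 pos [ 533.4 -215.5  253.2] F [ 0.9 -0.6 -0.4] gap 49.7
```

carry_out(deltas=[[[0, -1.5, 0], 0, 0.3], [[-0.1, -2.5, 0], 0, 0.3], [[-0.1, -2.5, 0], 0, 0.3], [[-0.1, -2.5, 0], 0, 0.3], [[-0.1, -2.5, 0], 0, 0.3], [[-0.1, -2.5, 0], 0, 0.3], [[-0.1, -2.5, 0], 0, 0.3], [[-0.1, -2.5, 0], 0, 0.3], [[-0.1, -2.5, 0], 0, 0.3], [[-0.1, -2.5, 0], 0, 0.3], [[-0.1, -2.5, 0], 0, 0.3], [[-0.1, -2.5, 0], 0, 0.3], [[-0.1, -2.5, 0], 0, 0.3], [[-0.1, -2.5, 0], 0, 0.3], [[-0.1, -2.5, 0], 0, 0.3], [[0, -2.5, 0], 0, 0.3], [[0, -2.5, 0], 0, 0.3], [[0, -2.5, 0], 0, 0.3], [[0, -2.5, 0], 0, 0.3], [[0, 0, 0], 0, 0.3]])

```text
clock: 20.77
eef_pos: [537.5, 254.0, 247.2]
eef_rot: [3.141, 0.003, -0.04]
wrist_force: [-0.1, -0.5, -1.4]
finger_gap: 49.9
```

```bash
python3 - <<'E'
from h import *
plan([539,253,154],-0.042)
p,d,c=cam('side'); save(p,'b1'); P=cloud(d,c)
E
```

```text
after turn cm [0.15 0.09 9.32]  now cm [0.18 0.09 9.32] turn deg 0.1 | t 20.77 pos [537.5 254.  247.2] F [-0.1 -0.5 -1.4] gap 49.9
```

View pics/b1.png

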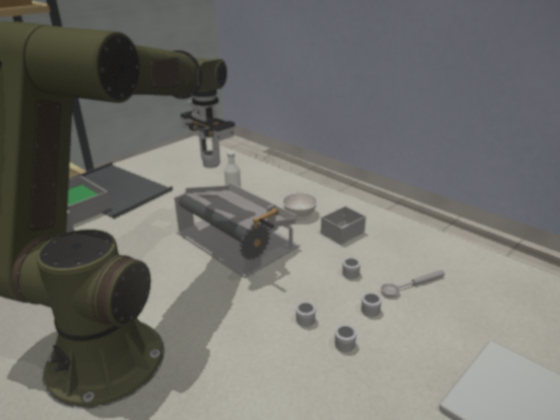

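carry_out(deltas=[[[0.1, 0, 2], 0, 0.3], [[0, 0, 2], 0, 0.3], [[0, 0, 2], 0, 0.3], [[0, 0, 1.5], 0, 0.3], [[0, 0, 1], 0, 0.3], [[0, 0, 0.6], 0, 0.3], [[0, 0, 0.2], 0, 0.3], [[0, 0, 0], 0, 0.3], [[0, 0, 0], 0, 0.3]])

```text
clock: 21.57
eef_pos: [540.2, 250.0, 157.2]
eef_rot: [-3.141, -0.001, -0.044]
wrist_force: [0.4, 0.0, -1.2]
finger_gap: 49.5
```

```bash
python3 - <<'E'
from h import *
plan([539,253,154],-0.042)
p,d,c=cam('side'); save(cv2.resize(p[130:260,160:300],None,fx=5,fy=4.6,interpolation=cv2.INTER_CUBIC),'b2')
E
```

```text
after turn cm [-0.13 -0.29  0.32]  now cm [-0.13 -0.29  0.32] turn deg -0.1 | t 21.57 pos [540.2 250.  157.2] F [ 0.4  0.  -1.2] gap 49.5
```

View pics/b2.png

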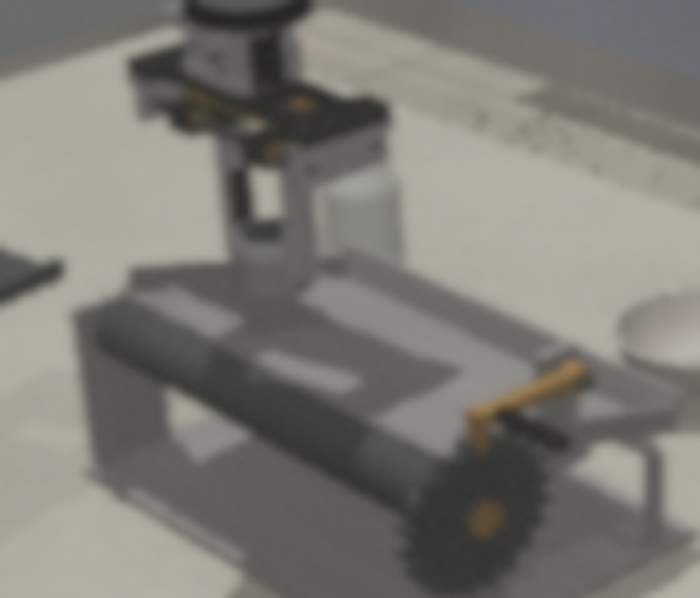

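carry_out(deltas=[[[0, -0.2, 0.2], 0, 0.3], [[0, -0.1, 0.2], 0, 0.3], [[0, 0, 0], 0, 0.3], [[0, 0, 0], 0, 0.56], [[0, 0, 0], 0, 0.62], [[0, 0, 0], 0, 0.62], [[0, 0, 0], 0, 0.62], [[0, 0, -1], 0, 0.62], [[0, 0, -2], 0, 0.62], [[0, 0, -3], 0, 0.7], [[0, 0, -3], 0, 0.9], [[0, 0, -2], 0, 0.9]])

```text
clock: 22.62
eef_pos: [540.4, 253.1, 266.4]
eef_rot: [-3.14, -0.003, -0.044]
wrist_force: [-0.2, 0.1, 0.5]
finger_gap: 74.7
```

```bash
python3 tins.py c; python3 - <<'E'
from h import *
plan([534,-344,250],-0.042)
p=cv2.imread('pics/cs.png'); cv2.imwrite('pics/csz.png',cv2.resize(p[130:260,160:300],None,fx=5,fy=4.6,interpolation=cv2.INTER_CUBIC))
E
```

```text
top
  circ c 624 -216 r 25 mean [ 623. -215.   39.] n 280
  circ c 534 -343 r 25 mean [ 534. -342.   39.] n 294
  circ c 398 -246 r 25 mean [ 398. -246.   39.] n 302
  circ c 398 -366 r 25 mean [ 398. -365.   39.] n 303
side
  circ c 624 -219 r 27 mean [ 622. -222.   39.] n 182
  circ c 535 -346 r 27 mean [ 533. -348.   40.] n 236
  circ c 398 -249 r 27 mean [ 397. -251.   39.] n 256
  circ c 400 -368 r 27 mean [ 397. -371.   40.] n 301
 after turn cm [-7.07 31.39 -3.28]  now cm [-6.71 31.45 -3.41] turn deg -0.6 | t 22.72 pos [541.  253.3 267.2] F [-0.9  0.3  0.1] gap 82.4
 after turn cm [ 1.81 59.71  1.72]  now cm [ 1.89 59.71  1.57] turn deg -0.1 | t 22.72 pos [541.  253.3 267.2] F [-0.9  0.3  0.1] gap 82.4
```

View pics/csz.png

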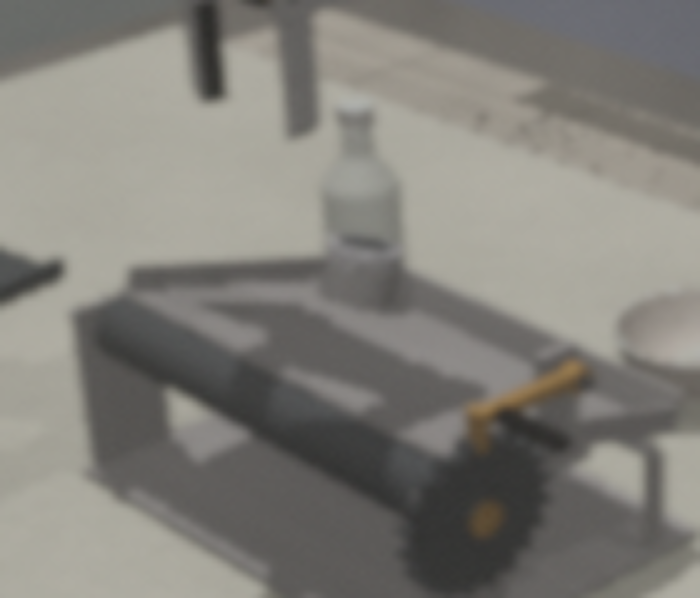

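carry_out(deltas=[[[0, 1.5, 0], 0, 0.9], [[0.1, 3, 0], 0, 0.9], [[0.1, 3, 0], 0, 0.9], [[0.1, 3, 0], 0, 0.9], [[0.1, 3, 0], 0, 0.9], [[0.1, 3, 0], 0, 0.9], [[0.1, 3, 0], 0, 0.9], [[0.1, 3, 0], 0, 0.9], [[0.1, 3, 0], 0, 0.9], [[0.1, 3, 0], 0, 0.9], [[0.1, 3, 0], 0, 0.9], [[0.1, 3, 0], 0, 0.9], [[0.1, 3, 0], 0, 0.9], [[0.1, 3, 0], 0, 0.9], [[0.1, 3, 1], 0, 0.9], [[0.1, 3, 2], 0, 0.9], [[0.1, 3, 2], 0, 0.9], [[0.1, 3, 2], 0, 0.9], [[0.1, 3, 2], 0, 0.9], [[0, 3, 2], 0, 0.9]])

```text
clock: 24.38
eef_pos: [531.2, -333.9, 150.5]
eef_rot: [-3.141, 0.002, -0.044]
wrist_force: [1.2, 0.2, -0.2]
finger_gap: 84.1
```

```bash
python3 - <<'E'
from h import *
plan([534,-344,29.5],-0.042)
E
```

```text
after turn cm [ 0.32  1.   12.1 ]  now cm [ 0.34  1.01 12.1 ] turn deg -0.1 | t 24.38 pos [ 531.2 -333.9  150.5] F [ 1.2  0.2 -0.2] gap 84.1
```

carry_out(deltas=[[[0.3, 1, 2], 0, 0.9], [[0, 0, 2], 0, 0.9], [[0, 0, 2], 0, 0.9], [[0, 0, 2], 0, 0.9], [[0, 0, 1], 0, 0.9], [[0, 0, 0.5], 0, 0.9], [[0, 0, 0], 0, 0.9], [[0, 0, 0], 0, 0.9]])

```text
clock: 25.05
eef_pos: [535.2, -342.6, 58.2]
eef_rot: [3.141, -0.001, -0.044]
wrist_force: [1.5, -0.5, -0.2]
finger_gap: 84.7
```

```bash
python3 - <<'E'
from h import *
plan([534,-344,29.5],-0.042)
E
```

```text
after turn cm [-0.11  0.14  2.87]  now cm [-0.11  0.14  2.87] turn deg -0.1 | t 25.05 pos [ 535.2 -342.6   58.2] F [ 1.5 -0.5 -0.2] gap 84.7
```

carry_out(deltas=[[[-0.1, 0.1, 1], 0, 0.9], [[0, 0, 1], 0, 0.9], [[0, 0, 0.8], 0, 0.9], [[0, 0, 0], 0, 0.9], [[0, 0, 0], 0, 0.6], [[0, 0, 0], 0, 0.4], [[0, 0, 0], 0, 0.3], [[0, 0, 0], 0, 0.3], [[0, 0, 0], 0, 0.3], [[0, 0, 0], 0, 0.3], [[0, 0, -1], 0, 0.3], [[0, 0, -2], 0, 0.3], [[0, 0, -3], 0, 0.3], [[0, 0, -3], 0, 0.3], [[0, 0, -3], 0, 0.3], [[0, 0, -3], 0, 0.3], [[0, 0, -3], 0, 0.3], [[0, 0, -3], 0, 0.3], [[0, 0, -1.5], 0, 0.3], [[0, 0, 0], 0, 0.3]])

```text
clock: 26.72
eef_pos: [534.8, -343.7, 259.3]
eef_rot: [3.138, -0.006, -0.044]
wrist_force: [0.2, 0.2, -0.9]
finger_gap: 49.8
```

```bash
python3 - <<'E'
from h import *
plan([539,200,250],-0.042)
E
```

```text
after turn cm [ -1.86 -54.34   0.93]  now cm [ -1.95 -54.34   0.72] turn deg -0.1 | t 26.72 pos [ 534.8 -343.7  259.3] F [ 0.2  0.2 -0.9] gap 49.8
```

carry_out(deltas=[[[0, -1.8, 0], 0, 0.3], [[-0.1, -3, 0], 0, 0.3], [[-0.1, -3, 0], 0, 0.3], [[-0.1, -3, 0], 0, 0.3], [[-0.1, -3, 0], 0, 0.3], [[-0.1, -3, 0], 0, 0.3], [[-0.1, -3, 0], 0, 0.3], [[-0.1, -3, 0], 0, 0.3], [[-0.1, -3, 0], 0, 0.3], [[-0.1, -3, 0], 0, 0.3], [[-0.1, -3, 0], 0, 0.3], [[-0.1, -3, 0], 0, 0.3], [[-0.1, -3, 0], 0, 0.3], [[-0.1, -3, 0], 0, 0.3], [[-0.1, -3, 0], 0, 0.3], [[-0.1, -3, 0], 0, 0.3], [[-0.1, -3, 0], 0, 0.3], [[-0.1, -3, 0], 0, 0.3], [[-0.1, -1.5, 0], 0, 0.3], [[0, 0, 0], 0, 0.3]])

```text
clock: 28.38
eef_pos: [538.9, 202.6, 253.0]
eef_rot: [3.141, 0.002, -0.041]
wrist_force: [-1.0, -0.1, -0.9]
finger_gap: 49.9
```

carry_out(deltas=[[[0, 0, 0], 0, 0.3], [[0, 0, 0], 0, 0.3]])

```text
clock: 28.55
eef_pos: [539.6, 199.2, 253.8]
eef_rot: [3.141, 0.001, -0.044]
wrist_force: [-0.4, 0.2, -0.7]
finger_gap: 49.3
```

```bash
python3 - <<'E'
from h import *
plan([539,199,152],-0.042)
E
```

```text
after turn cm [-0.06  0.02 10.18]  now cm [-0.05  0.02 10.18] turn deg -0.1 | t 28.55 pos [539.6 199.2 253.8] F [-0.4  0.2 -0.7] gap 49.3
```

carry_out(deltas=[[[0, 0, 2], 0, 0.3], [[0, 0, 2], 0, 0.3], [[0, 0, 2], 0, 0.3], [[0, 0, 2], 0, 0.3], [[0, 0, 1], 0, 0.3], [[0, 0, 0.6], 0, 0.3], [[0, 0, 0.4], 0, 0.3], [[0, 0, 0], 0, 0.3], [[0, 0, 0], 0, 0.3], [[0, 0, 0], 0, 0.56], [[0, 0, 0], 0, 0.62], [[0, 0, 0], 0, 0.62], [[0, 0, 0], 0, 0.62], [[0, 0, -1], 0, 0.62], [[0, 0, -2], 0, 0.62], [[0, 0, -3], 0, 0.7], [[0, 0, -3], 0, 0.9], [[0, 0, -2], 0, 0.9], [[0, 0, 0], 0, 0.9]])

```text
clock: 30.13
eef_pos: [540.8, 200.3, 270.1]
eef_rot: [-3.139, -0.007, -0.044]
wrist_force: [0.1, 0.4, -0.2]
finger_gap: 81.2
```

```bash
python3 tins.py d; python3 - <<'E'
from h import *
plan([398,-367,250],-0.042)
p=cv2.imread('pics/ds.png'); cv2.imwrite('pics/dsz.png',cv2.resize(p[130:260,160:300],None,fx=5,fy=4.6,interpolation=cv2.INTER_CUBIC))
E
```

```text
top
  circ c 623 -216 r 26 mean [ 623. -215.   39.] n 281
  circ c 398 -246 r 25 mean [ 398. -245.   40.] n 299
  circ c 398 -365 r 25 mean [ 398. -365.   39.] n 302
side
  circ c 625 -220 r 27 mean [ 622. -221.   39.] n 179
  circ c 399 -250 r 26 mean [ 397. -251.   39.] n 250
  circ c 398 -370 r 26 mean [ 396. -371.   39.] n 306
 after turn cm [-7.13 26.05 -3.46]  now cm [-6.85 26.12 -3.49] turn deg -0.6 | t 30.23 pos [539.8 200.  265.4] F [ 0.2  0.7 -0.3] gap 84.2
 after turn cm [-11.79  57.24   1.54]  now cm [-11.7   57.26   1.49] turn deg -0.1 | t 30.23 pos [539.8 200.  265.4] F [ 0.2  0.7 -0.3] gap 84.2
```

View pics/dsz.png

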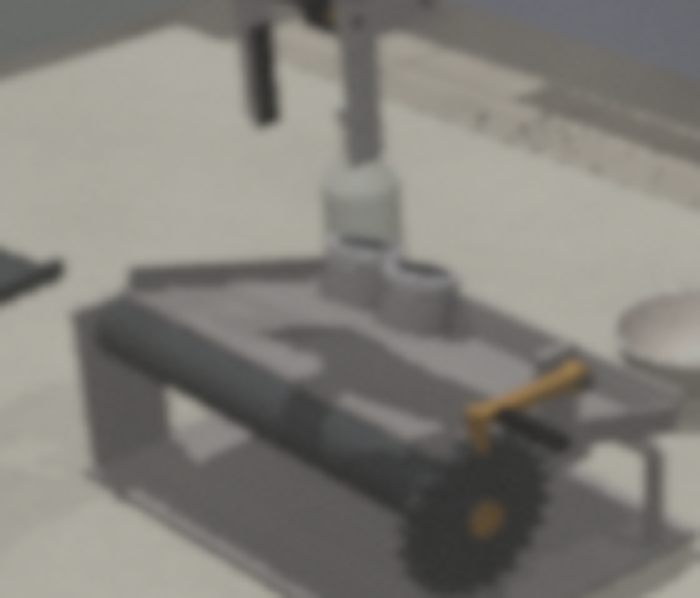

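carry_out(deltas=[[[0, 1.5, 0], 0, 0.9], [[-0.65, 3, 0], 0, 0.9], [[-0.65, 3, 0], 0, 0.9], [[-0.65, 3, 0], 0, 0.9], [[-0.65, 3, 0], 0, 0.9], [[-0.65, 3, 0], 0, 0.9], [[-0.65, 3, 0], 0, 0.9], [[-0.65, 3, 0], 0, 0.9], [[-0.65, 3, 0], 0, 0.9], [[-0.65, 3, 0], 0, 0.9], [[-0.65, 3, 0], 0, 0.9], [[-0.65, 3, 0], 0, 0.9], [[-0.65, 3, 0], 0, 0.9], [[-0.65, 3, 0], 0, 0.9], [[-0.65, 3, 0], 0, 0.9], [[-0.65, 3, 2], 0, 0.9], [[-0.65, 3, 2], 0, 0.9], [[-0.65, 3, 2], 0, 0.9], [[-0.65, 3, 2], 0, 0.9], [[0, 1.7, 2], 0, 0.9]])

```text
clock: 31.9
eef_pos: [395.5, -368.8, 162.4]
eef_rot: [-3.141, 0.002, -0.046]
wrist_force: [0.2, -0.4, 0.0]
finger_gap: 84.4
```

carry_out(deltas=[[[0, 0, 2], 0, 0.9], [[0, 0, 2], 0, 0.9], [[0, 0, 2], 0, 0.9], [[0, 0, 2], 0, 0.9], [[0, 0, 1.5], 0, 0.9], [[0, 0, 0.5], 0, 0.9], [[0, 0, 0], 0, 0.9], [[0, 0, 0], 0, 0.9]])

```text
clock: 32.57
eef_pos: [397.6, -366.6, 64.7]
eef_rot: [-3.141, 0.0, -0.044]
wrist_force: [-0.3, 0.4, 0.1]
finger_gap: 84.6
```

```bash
python3 - <<'E'
from h import *
plan([398,-367,29.5],-0.042)
E
```

```text
after turn cm [0.04 0.04 3.52]  now cm [0.04 0.04 3.52] turn deg -0.1 | t 32.57 pos [ 397.6 -366.6   64.7] F [-0.3  0.4  0.1] gap 84.6
```

carry_out(deltas=[[[0, 0, 1], 0, 0.9], [[0, 0, 1.5], 0, 0.9], [[0, 0, 1], 0, 0.9], [[0, 0, 0], 0, 0.9], [[0, 0, 0], 0, 0.6], [[0, 0, 0], 0, 0.4], [[0, 0, 0], 0, 0.3], [[0, 0, 0], 0, 0.3], [[0, 0, 0], 0, 0.3], [[0, 0, 0], 0, 0.3], [[0, 0, -1], 0, 0.3], [[0, 0, -2], 0, 0.3], [[0, 0, -3], 0, 0.3], [[0, 0, -3], 0, 0.3], [[0, 0, -3], 0, 0.3], [[0, 0, -3], 0, 0.3], [[0, 0, -3], 0, 0.3], [[0, 0, -3], 0, 0.3], [[0, 0, -1.5], 0, 0.3], [[0, 0, 0], 0, 0.3]])

```text
clock: 34.23
eef_pos: [398.5, -367.0, 258.8]
eef_rot: [3.137, -0.005, -0.044]
wrist_force: [0.1, 0.0, -1.4]
finger_gap: 49.5
```

```bash
python3 - <<'E'
from h import *
plan([539,145,250],-0.042)
E
```

```text
after turn cm [ 11.89 -51.74   0.88]  now cm [ 11.8  -51.76   0.7 ] turn deg -0.1 | t 34.23 pos [ 398.5 -367.   258.8] F [ 0.1  0.  -1.4] gap 49.5
```

carry_out(deltas=[[[0.2, -1.7, 0], 0, 0.3], [[0.7, -3, 0], 0, 0.3], [[0.7, -3, 0], 0, 0.3], [[0.7, -3, 0], 0, 0.3], [[0.7, -3, 0], 0, 0.3], [[0.7, -3, 0], 0, 0.3], [[0.7, -3, 0], 0, 0.3], [[0.7, -3, 0], 0, 0.3], [[0.7, -3, 0], 0, 0.3], [[0.7, -3, 0], 0, 0.3], [[0.7, -3, 0], 0, 0.3], [[0.7, -3, 0], 0, 0.3], [[0.7, -3, 0], 0, 0.3], [[0.7, -3, 0], 0, 0.3], [[0.7, -3, 0], 0, 0.3], [[0.7, -3, 0], 0, 0.3], [[0.7, -3, 0], 0, 0.3], [[0.4, -2, 0], 0, 0.3], [[0, 0, 0], 0, 0.3], [[0, 0, 0], 0, 0.3]])

```text
clock: 35.9
eef_pos: [537.9, 145.5, 253.1]
eef_rot: [3.141, 0.002, -0.042]
wrist_force: [-0.1, -0.8, -0.8]
finger_gap: 49.4
```

carry_out(deltas=[[[0, 0, 0], 0, 0.3], [[0, 0, 0], 0, 0.3]])

```text
clock: 36.07
eef_pos: [538.2, 144.0, 254.2]
eef_rot: [3.141, 0.001, -0.045]
wrist_force: [0.7, 0.3, -1.1]
finger_gap: 49.7
```

```bash
python3 - <<'E'
from h import *
plan([539,145,152],-0.042)
E
```

```text
after turn cm [ 0.08 -0.1  10.22]  now cm [ 0.09 -0.1  10.22] turn deg -0.1 | t 36.07 pos [538.2 144.  254.2] F [ 0.7  0.3 -1.1] gap 49.7
```

carry_out(deltas=[[[0, 0, 2], 0, 0.3], [[0, 0, 2], 0, 0.3], [[0, 0, 2], 0, 0.3], [[0, 0, 2], 0, 0.3], [[0, 0, 1], 0, 0.3], [[0, 0, 0.6], 0, 0.3], [[0, 0, 0.4], 0, 0.3], [[0, 0, 0], 0, 0.3], [[0, 0, 0], 0, 0.3], [[0, 0, 0], 0, 0.56], [[0, 0, 0], 0, 0.62], [[0, 0, 0], 0, 0.62], [[0, 0, 0], 0, 0.62], [[0, 0, -1], 0, 0.62], [[0, 0, -2], 0, 0.62], [[0, 0, -3], 0, 0.7], [[0, 0, -3], 0, 0.9], [[0, 0, -2], 0, 0.9], [[0, 0, 0], 0, 0.9]])

```text
clock: 37.65
eef_pos: [539.5, 145.2, 270.0]
eef_rot: [-3.14, -0.007, -0.044]
wrist_force: [-0.2, 0.2, 1.2]
finger_gap: 81.5
```

```bash
python3 tins.py e; python3 - <<'E'
from h import *
plan([398,-248,250],-0.042)
p=cv2.imread('pics/es.png'); cv2.imwrite('pics/esz.png',cv2.resize(p[130:260,160:300],None,fx=5,fy=4.6,interpolation=cv2.INTER_CUBIC))
E
```

```text
top
  circ c 624 -216 r 25 mean [ 623. -215.   39.] n 281
  circ c 398 -246 r 25 mean [ 398. -246.   39.] n 298
side
  circ c 625 -219 r 27 mean [ 623. -221.   39.] n 181
  circ c 397 -247 r 28 mean [ 397. -251.   39.] n 254
 after turn cm [-7.17 20.55 -3.47]  now cm [-6.95 20.62 -3.49] turn deg -0.6 | t 37.75 pos [538.4 145.  265.3] F [-0.3  0.4  0.3] gap 84.2
 after turn cm [-12.38  39.86   1.53]  now cm [-12.32  39.88   1.5 ] turn deg -0.1 | t 37.75 pos [538.4 145.  265.3] F [-0.3  0.4  0.3] gap 84.2
```

View pics/esz.png

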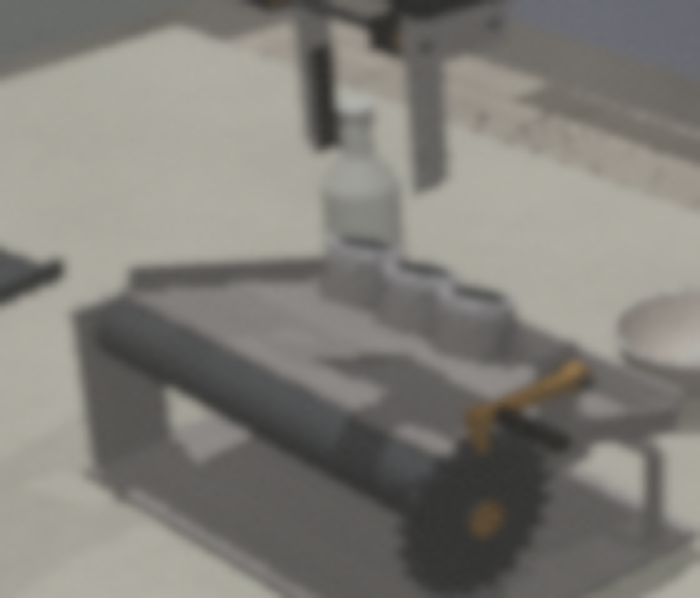

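carry_out(deltas=[[[0, 0.9, 0], 0, 0.9], [[-0.95, 3, 0], 0, 0.9], [[-0.95, 3, 0], 0, 0.9], [[-0.95, 3, 0], 0, 0.9], [[-0.95, 3, 0], 0, 0.9], [[-0.95, 3, 0], 0, 0.9], [[-0.95, 3, 0], 0, 0.9], [[-0.95, 3, 0], 0, 0.9], [[-0.95, 3, 0], 0, 0.9], [[-0.95, 3, 0], 0, 0.9], [[-0.95, 3, 0], 0, 0.9], [[-0.95, 3, 0], 0, 0.9], [[-0.95, 3, 0], 0, 0.9], [[-0.95, 3, 0], 0, 0.9], [[0, 0, 3], 0, 0.9], [[0, 0, 3], 0, 0.9], [[0, 0, 3], 0, 0.9], [[0, 0, 3], 0, 0.9], [[0, 0, 3], 0, 0.9], [[0, 0, 3], 0, 0.9]])

```text
clock: 39.42
eef_pos: [396.4, -248.1, 82.3]
eef_rot: [-3.141, 0.001, -0.044]
wrist_force: [1.7, 0.1, 0.0]
finger_gap: 84.9
```

carry_out(deltas=[[[0, 0, 1.5], 0, 0.9], [[0, 0, 0.5], 0, 0.9], [[0, 0, 0], 0, 0.9], [[0, 0, 0], 0, 0.9]])

```text
clock: 39.75
eef_pos: [397.5, -248.5, 64.9]
eef_rot: [3.142, -0.0, -0.044]
wrist_force: [-0.0, 0.5, 0.6]
finger_gap: 84.7
```

```bash
python3 - <<'E'
from h import *
plan([398,-248,29.5],-0.042)
E
```

```text
after turn cm [ 0.04 -0.05  3.54]  now cm [ 0.04 -0.05  3.54] turn deg -0.1 | t 39.75 pos [ 397.5 -248.5   64.9] F [-0.   0.5  0.6] gap 84.7
```

carry_out(deltas=[[[0, 0, 1], 0, 0.9], [[0, 0, 1.5], 0, 0.9], [[0, 0, 1], 0, 0.9], [[0, 0, 0], 0, 0.9], [[0, 0, 0], 0, 0.6], [[0, 0, 0], 0, 0.4], [[0, 0, 0], 0, 0.3], [[0, 0, 0], 0, 0.3], [[0, 0, 0], 0, 0.3], [[0, 0, 0], 0, 0.3], [[0, 0, -1], 0, 0.3], [[0, 0, -2], 0, 0.3], [[0, 0, -3], 0, 0.3], [[0, 0, -3], 0, 0.3], [[0, 0, -3], 0, 0.3], [[0, 0, -3], 0, 0.3], [[0, 0, -3], 0, 0.3], [[0, 0, -3], 0, 0.3], [[0, 0, -1.5], 0, 0.3], [[0, 0, 0], 0, 0.3]])

```text
clock: 41.42
eef_pos: [398.2, -248.7, 258.3]
eef_rot: [3.138, -0.005, -0.044]
wrist_force: [0.4, -0.1, -2.2]
finger_gap: 49.6
```

```bash
python3 - <<'E'
from h import *
plan([538,92,250],-0.042)
E
```

```text
after turn cm [ 12.54 -34.63   0.83]  now cm [ 12.48 -34.65   0.78] turn deg -0.1 | t 41.42 pos [ 398.2 -248.7  258.3] F [ 0.4 -0.1 -2.2] gap 49.6
```

carry_out(deltas=[[[0, -1.6, 0], 0, 0.3], [[1.15, -3, 0], 0, 0.3], [[1.15, -3, 0], 0, 0.3], [[1.15, -3, 0], 0, 0.3], [[1.15, -3, 0], 0, 0.3], [[1.15, -3, 0], 0, 0.3], [[1.15, -3, 0], 0, 0.3], [[1.15, -3, 0], 0, 0.3], [[1.15, -3, 0], 0, 0.3], [[1.15, -3, 0], 0, 0.3], [[1.15, -3, 0], 0, 0.3], [[1.05, -3, 0], 0, 0.3], [[0, 0, 0], 0, 0.3], [[0, 0, 0], 0, 0.3], [[0, 0, 0], 0, 0.3], [[0, 0, 0], 0, 0.3]])

```text
clock: 42.75
eef_pos: [537.7, 91.0, 254.1]
eef_rot: [3.141, 0.001, -0.045]
wrist_force: [-0.5, -0.2, -0.7]
finger_gap: 49.3
```

```bash
python3 - <<'E'
from h import *
plan([538,91.5,152],-0.042)
E
```

```text
after turn cm [ 0.03 -0.05 10.21]  now cm [ 0.04 -0.05 10.21] turn deg -0.1 | t 42.75 pos [537.7  91.  254.1] F [-0.5 -0.2 -0.7] gap 49.3
```

carry_out(deltas=[[[0, 0, 2], 0, 0.3], [[0, 0, 2], 0, 0.3], [[0, 0, 2], 0, 0.3], [[0, 0, 2], 0, 0.3], [[0, 0, 1], 0, 0.3], [[0, 0, 0.6], 0, 0.3], [[0, 0, 0.4], 0, 0.3], [[0, 0, 0], 0, 0.3], [[0, 0, 0], 0, 0.3], [[0, 0, 0], 0, 0.56], [[0, 0, 0], 0, 0.62], [[0, 0, 0], 0, 0.62], [[0, 0, 0], 0, 0.62], [[0, 0, -1], 0, 0.62], [[0, 0, -2], 0, 0.62], [[0, 0, -3], 0, 0.7], [[0, 0, -3], 0, 0.9], [[0, 0, -2], 0, 0.9], [[0, 0, 0], 0, 0.9]])

```text
clock: 44.33
eef_pos: [539.2, 92.1, 269.9]
eef_rot: [-3.141, -0.007, -0.044]
wrist_force: [0.9, -0.5, 0.3]
finger_gap: 81.5
```

```bash
python3 tins.py f; python3 - <<'E'
from h import *
plan([623.5,-218,250],-0.042)
p=cv2.imread('pics/fs.png'); cv2.imwrite('pics/fsz.png',cv2.resize(p[130:260,160:300],None,fx=5,fy=4.6,interpolation=cv2.INTER_CUBIC))
E
```

```text
top
  circ c 624 -216 r 26 mean [ 623. -216.   39.] n 278
side
  circ c 626 -217 r 28 mean [ 623. -221.   39.] n 177
 after turn cm [-7.31 15.24 -3.47]  now cm [-7.15 15.32 -3.48] turn deg -0.6 | t 44.43 pos [538.1  91.9 265.3] F [ 0.5 -0.2 -1. ] gap 84.2
 after turn cm [ 9.83 30.61  1.53]  now cm [ 9.88 30.59  1.54] turn deg -0.1 | t 44.43 pos [538.1  91.9 265.3] F [ 0.5 -0.2 -1. ] gap 84.2
```

View pics/fsz.png

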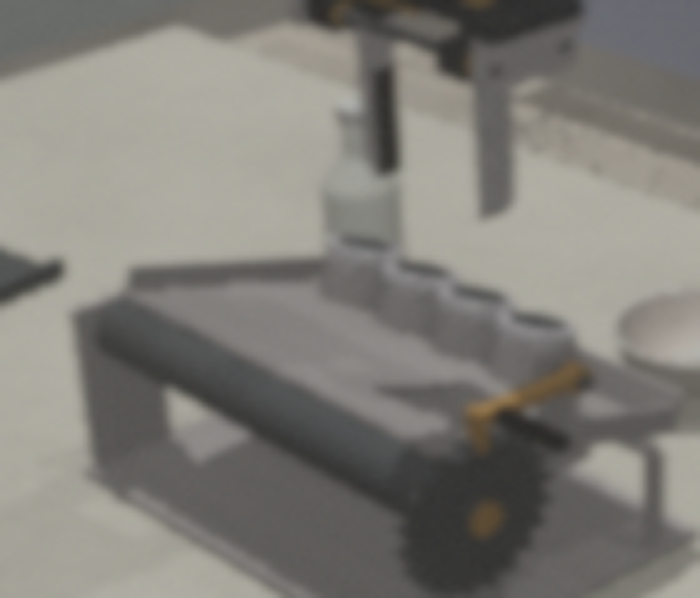

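carry_out(deltas=[[[0, 0.6, 0], 0, 0.9], [[0.95, 3, 0], 0, 0.9], [[1, 3, 0], 0, 0.9], [[1, 3, 0], 0, 0.9], [[1, 3, 0], 0, 0.9], [[1, 3, 0], 0, 0.9], [[1, 3, 0], 0, 0.9], [[1, 3, 0], 0, 0.9], [[1, 3, 0], 0, 0.9], [[1, 3, 0], 0, 0.9], [[0.95, 3, 0], 0, 0.9], [[0, 0, 3], 0, 0.9], [[0, 0, 3], 0, 0.9], [[0, 0, 3], 0, 0.9], [[0, 0, 3], 0, 0.9], [[0, 0, 3], 0, 0.9], [[0, 0, 3], 0, 0.9], [[0, 0, 2], 0, 0.9], [[0, 0, 0], 0, 0.9], [[0, 0, 0], 0, 0.9]])

```text
clock: 46.1
eef_pos: [622.8, -218.2, 63.3]
eef_rot: [-3.141, 0.003, -0.044]
wrist_force: [0.5, 0.2, 1.2]
finger_gap: 84.3
```

```bash
python3 - <<'E'
from h import *
plan([623.5,-218,29.5],-0.042)
E
```

```text
after turn cm [ 0.07 -0.02  3.38]  now cm [ 0.08 -0.02  3.38] turn deg -0.1 | t 46.10 pos [ 622.8 -218.2   63.3] F [0.5 0.2 1.2] gap 84.3
```

carry_out(deltas=[[[0, 0, 1], 0, 0.9], [[0, 0, 1.5], 0, 0.9], [[0, 0, 1], 0, 0.9], [[0, 0, 0], 0, 0.9], [[0, 0, 0], 0, 0.6], [[0, 0, 0], 0, 0.4], [[0, 0, 0], 0, 0.3], [[0, 0, 0], 0, 0.3], [[0, 0, 0], 0, 0.3], [[0, 0, 0], 0, 0.3], [[0, 0, -1], 0, 0.3], [[0, 0, -2], 0, 0.3], [[0, 0, -3], 0, 0.3], [[0, 0, -3], 0, 0.3], [[0, 0, -3], 0, 0.3], [[0, 0, -3], 0, 0.3], [[0, 0, -3], 0, 0.3], [[0, 0, -3], 0, 0.3], [[0, 0, -1.5], 0, 0.3], [[0, 0, 0], 0, 0.3]])

```text
clock: 47.77
eef_pos: [624.3, -218.4, 259.4]
eef_rot: [3.139, -0.006, -0.044]
wrist_force: [-0.7, -0.3, -1.3]
finger_gap: 49.9
```

```bash
python3 - <<'E'
from h import *
plan([538,37.5,250],-0.042)
E
```

```text
after turn cm [ -9.7  -25.2    0.94]  now cm [ -9.75 -25.19   0.82] turn deg -0.1 | t 47.77 pos [ 624.3 -218.4  259.4] F [-0.7 -0.3 -1.3] gap 49.9
```

```bash
python3 - <<'E'
from h import *
p,d,c=cam('top'); P=cloud(d,c)
save(cv2.resize(p[180:300,140:300],None,fx=5,fy=5,interpolation=cv2.INTER_CUBIC),'g1')
X=P.reshape(-1,3)
m=(X[:,1]>-20)&(X[:,1]<0)&(X[:,2]>140)&(X[:,0]>480)&(X[:,0]<600)&(X[:,2]<200)
q=X[m]; print('bracket',q.min(0),q.max(0),len(q))
h=X[:,2]-(274.3-0.309*X[:,0]+0.0144*X[:,1])
for y0 in range(20,290,6):
    k=(X[:,1]>y0)&(X[:,1]<y0+6)&(h>30)&(h<50)&(X[:,0]>540)&(X[:,0]<640)
    if k.sum(): print(y0,k.sum(),X[k,0].min().round(),X[k,0].max().round(),h[k].mean().round())
E
```

```text
bracket [481.69506105 -19.44745202 140.01008272] [533.79484413  -2.15065975 188.79205397] 52
20 43 579.0 627.0 42.0
26 50 581.0 624.0 42.0
32 32 584.0 622.0 41.0
38 21 590.0 626.0 41.0
86 1 630.0 630.0 30.0
116 17 596.0 619.0 39.0
122 41 589.0 630.0 40.0
128 40 584.0 629.0 41.0
134 52 584.0 632.0 41.0
140 47 584.0 632.0 42.0
146 50 584.0 632.0 41.0
152 37 587.0 629.0 41.0
158 35 592.0 625.0 42.0
164 7 604.0 634.0 40.0
170 26 594.0 625.0 40.0
176 41 590.0 629.0 41.0
182 42 587.0 633.0 41.0
188 46 587.0 633.0 41.0
194 49 587.0 633.0 41.0
200 45 588.0 633.0 42.0
206 39 590.0 631.0 42.0
212 25 597.0 635.0 41.0
218 3 608.0 618.0 39.0
224 11 606.0 619.0 39.0
230 34 595.0 632.0 40.0
236 43 591.0 634.0 41.0
242 47 589.0 634.0 41.0
248 48 588.0 637.0 42.0
254 49 589.0 637.0 41.0
260 45 591.0 634.0 42.0
266 31 596.0 629.0 42.0
272 14 601.0 627.0 41.0
```

View pics/g1.png

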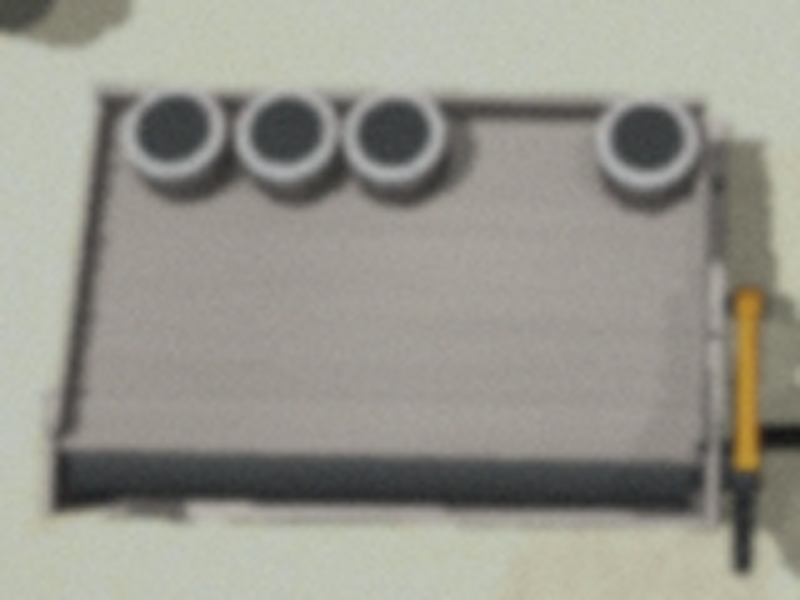

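```bash
python3 - <<'E'
from h import *
plan([538,83,250],-0.042)
E
```

```text
after turn cm [ -9.84 -29.73   0.63]  now cm [ -9.89 -29.71   0.57] turn deg -0.1 | t 47.82 pos [ 623.9 -218.2  256.3] F [ 0.2  0.7 -3. ] gap 49.5
```

carry_out(deltas=[[[-0.5, -1.5, 0], 0, 0.3], [[-1, -3, 0], 0, 0.3], [[-1, -3, 0], 0, 0.3], [[-1, -3, 0], 0, 0.3], [[-1, -3, 0], 0, 0.3], [[-1, -3, 0], 0, 0.3], [[-1, -3, 0], 0, 0.3], [[-1, -3, 0], 0, 0.3], [[-1, -3, 0], 0, 0.3], [[-1, -3, 0], 0, 0.3], [[-0.4, -1.2, 0], 0, 0.3], [[0, 0, 0], 0, 0.3], [[0, 0, 0], 0, 0.3], [[0, 0, 0], 0, 0.3], [[0, 0, 0], 0, 0.3]])

```text
clock: 49.07
eef_pos: [537.9, 81.8, 254.0]
eef_rot: [3.141, 0.001, -0.045]
wrist_force: [0.4, -0.6, -1.6]
finger_gap: 49.7
```

```bash
python3 - <<'E'
from h import *
plan([538,82,152],-0.042)
E
```

```text
after turn cm [ 1.00e-02 -2.00e-02  1.02e+01]  now cm [ 0.02 -0.03 10.2 ] turn deg -0.2 | t 49.07 pos [537.9  81.8 254. ] F [ 0.4 -0.6 -1.6] gap 49.7
```

carry_out(deltas=[[[0, 0, 2], 0, 0.3], [[0, 0, 2], 0, 0.3], [[0, 0, 2], 0, 0.3], [[0, 0, 2], 0, 0.3], [[0, 0, 1], 0, 0.3], [[0, 0, 0.6], 0, 0.3], [[0, 0, 0.4], 0, 0.3], [[0, 0, 0], 0, 0.3], [[0, 0, 0], 0, 0.3], [[0, 0, 0], 0, 0.56], [[0, 0, 0], 0, 0.62], [[0, 0, 0], 0, 0.62], [[0, 0, 0], 0, 0.62], [[0, 0, -1], 0, 0.62], [[0, 0, -2], 0, 0.62], [[0, 0, -3], 0, 0.7], [[0, 0, -3], 0, 0.9], [[0, 0, -3], 0, 0.9], [[-3, 0, -2], 0, 0.9], [[-3, 0, 0], 0, 0.9]])

```text
clock: 50.73
eef_pos: [478.2, 85.6, 298.9]
eef_rot: [-3.141, -0.006, -0.044]
wrist_force: [0.3, 0.7, 0.6]
finger_gap: 83.9
```

carry_out(deltas=[[[-3, 0, -2], 0, 0.9], [[-3, 0, -2], 0, 0.9], [[0, -3, 0], 0, 0.9], [[0, -3, 0], 0, 0.9], [[0, -3, 0], 0, 0.9], [[0, -3, 0], 0, 0.9], [[0, -3, 0], 0, 0.9], [[0, -3, 0], 0, 0.9], [[0, -3, 0], 0, 0.9], [[0, -3, 0], 0, 0.9], [[0, -3, 0], 0, 0.9], [[0, -3, 0], 0, 0.9], [[0, 0, 0], 0, 0.9], [[0, 0, 0], 0, 0.9]])

```text
clock: 51.9
eef_pos: [430.5, 388.7, 334.5]
eef_rot: [3.141, 0.0, -0.042]
wrist_force: [0.5, -0.7, 0.1]
finger_gap: 84.9
```

```bash
python3 - <<'E'
from h import *
p,d,c=cam('top'); P=cloud(d,c); save(p,'it')
save(cv2.resize(p[180:300,140:300],None,fx=5,fy=5,interpolation=cv2.INTER_CUBIC),'i1')
p2,d2,c2=cam('side'); P2=cloud(d2,c2); save(cv2.resize(p2[130:270,170:320],None,fx=5,fy=4.2,interpolation=cv2.INTER_CUBIC),'i2')
for X in (P.reshape(-1,3),P2.reshape(-1,3)):
    h=X[:,2]-(274.3-0.309*X[:,0]+0.0144*X[:,1])
    m=(X[:,0]>470)&(X[:,0]<580)&(X[:,1]>30)&(X[:,1]<260)&(X[:,2]>60)&(X[:,2]<180)&(abs(h)<8)
    A=np.c_[X[m,:2],np.ones(m.sum())]; k=np.linalg.lstsq(A,X[m,2],rcond=None)[0]; print('theta',0.3+np.arctan(k[0]))
for P in (P,P2):
    h=P[...,2]-(274.3-0.309*P[...,0]+0.0144*P[...,1])
    k=(h>36)&(h<48)&(P[...,0]>500)&(P[...,0]<640)&(P[...,1]>-5)&(P[...,1]<290)
    n,l,st,ce=cv2.connectedComponentsWithStats(cv2.erode(k.astype(np.uint8),np.ones((3,1),np.uint8)))
    for i in range(1,n):
        if st[i,4]>40: Q=P[l==i]; print(Q.mean(0).round(0),len(Q),h[l==i].mean().round(1),'rackx',(Q.mean(0)[0]+0.042*(0-Q.mean(0)[1])).round(1))
    # pawl handle height
    m=(P[...,1]<-40)&(P[...,1]>-75)&(abs(P[...,0]-460)<12)&(P[...,2]>120)&(P[...,2]<230); print('handle',np.median(P[m],axis=0),m.sum())
E
```

```text
theta -0.001184229255723479
theta 0.005118223874325811
[612. 252. 130.] 259 41.8 rackx 601.8
[610. 194. 130.] 266 41.8 rackx 602.0
[608. 142. 130.] 258 41.8 rackx 602.4
[606.  83. 130.] 262 41.8 rackx 602.6
[603.  19. 130.] 266 42.1 rackx 602.3
handle [459.5351226  -56.96717674 177.76697324] 75
[605. 128. 132.] 267 42.5 rackx 599.6
handle [458.18272059 -58.98905464 177.65320019] 47
```

View pics/it.png

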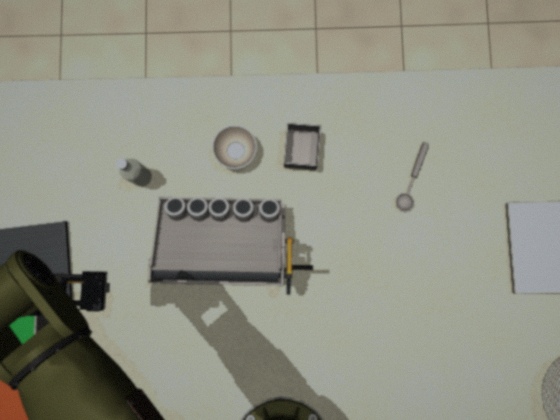

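View pics/i2.png

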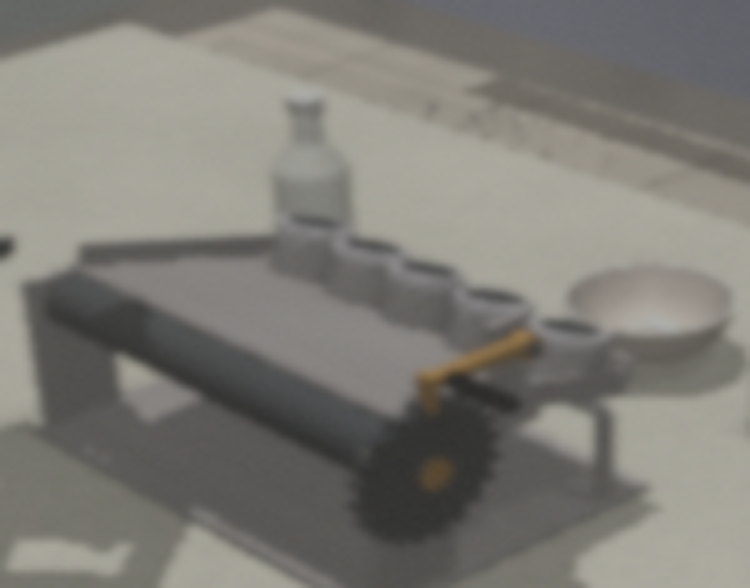

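```bash
python3 - <<'E'
from h import *
z=np.load('/tmp/top0.npz'); P=cloud(z['d'],vision.calibration('top'))
m=(P[...,1]<-40)&(P[...,1]>-75)&(abs(P[...,0]-460)<12)&(P[...,2]>120)&(P[...,2]<230); print('handle start',np.median(P[m],axis=0),m.sum())
p,d,c=cam('top'); P=cloud(d,c)
m=(P[...,1]<-40)&(P[...,1]>-75)&(abs(P[...,0]-460)<12)&(P[...,2]>120)&(P[...,2]<230); print('handle now',np.median(P[m],axis=0),m.sum())
print(workorder.sign_off())
E
```

```text
handle start [459.5468932  -56.79750258 181.10810328] 76
handle now [459.55740152 -56.80985401 178.4929002 ] 75
the job is handed in; nothing more can be done
None
```

The job is done and handed in at about 52 s: the tray is down on its rest, the pawl is back in the teeth, and all five tins are on the tray.

- **Pawl and tray:** I gripped the pawl by its handle and lifted it about 26 mm. I held it until the tray angle stopped changing at about 0.00 rad (two readings over 1.4 s), then lowered it and let go. At the end the handle top read about 178 mm, where fully down should be about 180 mm. It was 181 mm at the start, when the pawl was under load.
- **Tins:** Each one was set lid up on the slope and slid to the back stop. The last top view shows all five upright in a row, with their lid heights and distance from the stop matching to within about 1 mm. None are left on the counter.
- **Disturbance:** The fourth tin ended up about 7 cm to the right along the stop without the arm near it. It was still upright against the stop, so I put the fifth tin in the gap.
- **Other objects:** The pan, bowl, bottle and spoon look unmoved, and no high forces showed in the readings.

One check disagreed: in the last side view the tins partly hide each other, so the measuring script saw them as one object. The individual tin positions therefore come from the top camera only. The side picture, judged by eye, agrees with them.

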